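# Secure the coasters in their rack for the balcony

## Task

Stack all the cork coasters that are there flat and neatly centred on the white plate of the coaster rack, and only then lay the steel retaining bar over them, seated in the saddles of both supports and centred lengthwise. Finally lock it by pushing the rod with the red handle, above the bar, through both blue eyelets until the handle comes up to the eyelet; it may go in from whichever side you like. Leave the glass cups, caddy and spoon holder as they stand.

Things in the scene. Friction and masses are not known exactly. Their poses are not given: they have to be found in the camera images.
- rack: coaster rack, fixed: wooden base 210 (x) x 90 (y) x 12 mm, origin under its centre, z up. In the middle a round white plate, 84 mm across. Two upright metal supports, 34 (x) x 38 (y) mm, stand at x = -75 and +75 mm. The -x one is topped by plain cheeks 18 mm high, the +x one by blue cheeks 40 mm high with the eyelets
- plate (a point): centre of the top of the rack's white plate, 18 mm above the counter, where the stack stands (axes as the rack's)
- saddles (a point): midpoint between the two saddle floors, 98 mm above the counter: where the centre of the bar's underside belongs (axes as the rack's). On each support the bar lies between two cheeks, 6 mm thick, with a gap of 26 mm across y
- eyelets (a point): point midway between the two blue eyelets, 24 mm above the saddle floor: round 20 mm holes, one in each blue cheek, in line along y. The outer faces of the cheeks lie 19 mm to either side along y (axes as the rack's)
- bar: retaining bar, plain steel, 190 x 20 x 12 mm; origin: centre of its underside, x along its length, z up
- rod: locking rod: a red handle 50 mm long and 14 mm square with a steel rod 10 mm thick and 80 mm long in line with it; origin: centre of the handle's underside; x along the rod towards the tip. The rod starts 25 mm from the origin and its axis is 7 mm above the underside
- rod_tip (a point): free end of the locking rod, on its axis, 105 mm from the handle's centre
- coaster1: round cork coaster with a dark edge band, 64 mm across, 12 mm thick, lying flat; origin: centre of its underside, z along its axis. Four to six of the six coasters are there
- coaster2: round cork coaster with a dark edge band, 64 mm across, 12 mm thick, lying flat; origin: centre of its underside, z along its axis. Four to six of the six coasters are there
- coaster3: round cork coaster with a dark edge band, 64 mm across, 12 mm thick, lying flat; origin: centre of its underside, z along its axis. Four to six of the six coasters are there
- coaster4: round cork coaster with a dark edge band, 64 mm across, 12 mm thick, lying flat; origin: centre of its underside, z along its axis. Four to six of the six coasters are there
- coaster5: round cork coaster with a dark edge band, 64 mm across, 12 mm thick, lying flat; origin: centre of its underside, z along its axis. Four to six of the six coasters are there
- coaster6: round cork coaster with a dark edge band, 64 mm across, 12 mm thick, lying flat; origin: centre of its underside, z along its axis. Four to six of the six coasters are there
- cup1: clear glass cup, 68 mm across, 75 mm high, standing on a saucer on the silver tray at the far side; leave alone
- cup2: clear glass cup, 68 mm across, 75 mm high, standing on a saucer on the silver tray at the far side; leave alone
- cup3: clear glass cup, 68 mm across, 75 mm high, standing on a saucer on the silver tray at the far side; leave alone
- caddy: green plastic caddy with a white clip-on lid, 118 x 138 x 109 mm, to one side; origin under its centre; leave alone
- spoonholder: round stainless steel teaspoon holder with spoons, 76 mm across, 165 mm high; origin under its centre; leave alone

How it is judged:
By the outcome, as a careful person would: the job done as asked, in the order asked, and still so for the second after the job is handed in, with the robot touching nothing.
Of coaster1, coaster2, coaster3, coaster4, coaster5, coaster6 only 4 to 6 are there at a start; the rules pass over those that are not, and their reading is None.
At some moment in a run one of coaster1, coaster2, coaster3, coaster4, coaster5, coaster6, bar, rod may be knocked a few centimetres aside while the robot is not near it.
Once in a run the grip may slacken for a moment while it holds something.
It also fails if it takes over 210 s, if anything falls off the work surface, if the arm or the gripper's body presses on something with over 40 N, if the wrist force passes 120 N, or if a joint passes its speed limit or range.

## Robot

A 6-joint arm with a two-finger parallel gripper is mounted at the origin on the work surface. World frame = base frame: x ahead of the robot, y to its left, z up, the work surface at z = 0. Lengths are in mm, angles in rad, forces in N, time in s.
With the tool pointing down it reaches from about 275 to 975 mm from the base axis. Payload 8.4 kg.
Tool frame: the origin (TCP) lies between the finger pads; the fingertips stand 11 mm ahead of it and the grasp point (between the pads) lies 8 mm behind it; z points along the fingers, y is the line along which they close (so a half turn about z gives the same grasp; the last joint's range is limited). The gripper opens to 92 mm and grips with 3 to 60 N. Pads are 20 mm wide; open, the fingers measure 128 mm over their backs; the gripper's body (75 mm by 189 mm) begins 69 mm behind the grasp point.
Start: joints at [1.201, 0.353, 1.633, -0, 1.155, -0.002], TCP at [224.726, 583.203, 190.083] pointing down, gripper open.
Joint ranges: [-2.63, 2.63], [-0.92, 2.1], [0.06, 2.66], [-1.3, 4.44], [0, 2.69], [-3.02, 3.02]. Speed limits (rad/s): [2.22, 2.22, 2.79, 3.14, 3.14, 3.14].

## Interface

Orientations are given as a 3x3 rotation matrix whose columns are the frame's x, y, z axes.
In Python, from plant import sense, read_camera, get_calibration, finish_job, regions_of gives the robot as it stands.
- The arm moves only by the shell command python3 -m jog 'ROWS' [OPENING] [FORCE]. ROWS is JSON, a list of rows, each a list of 6 numbers: the shift along the world's x, y, z scaled (see below), then the turn, a rotation vector about the world's x, y, z scaled (see below). In form: [[dx, dy, dz, wx, wy, wz], ...]. A call has 1 to 5 rows; each row shifts and turns the commanded pose from where the row before left it; what a row does not reach is not made up. The controller multiplies each number of a shift by 300 mm and each number of a turn by 0.12 rad. A row lasts 1/10 s, in which the tool goes at most 50 mm and 8.59 degrees, less where a joint would pass 70% of its speed; a pose out of reach is approached as far as the arm can. A call with a number of a shift or a turn outside -1 to 1 is refused whole. A call with a gripper value outside its range is refused whole. OPENING is the opening, from 0 (shut) to 1 (fully open), set as the call begins (- or left out, the last holds). The fingers move at their own pace and stop on an object; FORCE is the grip in N (left out, the last holds). Time passes only in rows, so rows that do not move let the fingers close. It gives the time, the measured TCP pose, the force, the opening and the grip force at its end, in the units of the state.
- sense(): the state, without advancing time (a new reading comes with each control period).
- read_camera(name): name is "scene" or "top"; returns (picture, depth): 420x560x3 uint8, red, green, blue; 420x560 float32, mm along the optical axis (not along the pixel's ray), 0 where there is no reading.
- get_calibration(name): a dict with "intrinsics" (3x3 intrinsics, pixels), "distortion" ([k1, k2, p1, p2, k3] as OpenCV has them; the pictures are not rectified), "world_from_camera" (4x4, takes a point from camera to world coordinates). Camera axes: x right, y down, z forward; pixel columns grow to the right and rows downward; lengths in mm; the calibration is good to about 2 mm. A picture is of the moment at which its call begins. get_calibration takes no time and is no camera call.
- finish_job(): hands the job in; it is judged then, once.
Trained networks look in the newest picture that a camera, given by its name, has taken for a name from the list of things; names that differ only in an ending like _2 or _b are one class to them, and where a whole thing is asked for, a point or a joint stands for the part that bears it (a point fixed in the world has none). Each returns a list of dicts, best first, with "score" (0 to 1); they miss things now and then, are a little off and sometimes report something else, mostly with a low value. They report only what shows in the picture. A call takes as long as a camera call.
- regions_of(name, camera): "region" (420x560 bool, what is visible of it) and "box" ([left, top, right, bottom] in pixels, round what is visible of it).
The state is a dict: "clock": time; "q": joint angles; "joint_vel": joint speeds; "tau": joint torques, N m; "position": TCP position; "eef_rot": TCP orientation; "wrist_force": force on the tool from outside, world axes, zero at the start; "ft_torque": the same for the moment, N m; "finger_gap": finger opening in mm; "grasp_force": force on a finger pad.
Only numpy, scipy, OpenCV 4.12 (cv2) and the standard library are available. Lean on these libraries where they do the work, as an engineer would, in place of code of your own. Each camera call takes 0.05 s, during which the arm holds its last target. There are 200 camera calls.

## Working session

There is one attempt and no reset: what is moved stays moved. The work goes in short steps, Python scripts to look and compute and a shell command to move; the robot and the scene stay as the last step left them, time stands still between calls to the robot, and variables do not carry over. Pictures are saved under pics/ and viewed, at most 14 in all, crops included, and the job is handed in when it is done.

```bash
mkdir -p pics; ls; cat > h.py <<'E'
import numpy as np, cv2
from plant import *
def cloud(cam,depth):
    c=get_calibration(cam);K=np.array(c["intrinsics"]);D=np.array(c["distortion"]);T=np.array(c["world_from_camera"])
    v,u=np.mgrid[0:420,0:560]
    p=cv2.undistortPoints(np.stack([u,v],-1).reshape(-1,1,2).astype(np.float64),K,D).reshape(420,560,2)
    P=np.dstack([p*depth[...,None],depth])
    W=P@T[:3,:3].T+T[:3,3]; W[depth<=0]=np.nan
    return W
def save(n,img): cv2.imwrite(f"pics/{n}.png",img[...,::-1])
E
python3 - <<'E'
from h import *
for c in ["top","scene"]:
    im,d=read_camera(c); save(c+"0",im); W=cloud(c,d); np.save(c+"W.npy",W)
    print(c,np.array(get_calibration(c)["world_from_camera"]).round(2).tolist())
    for n in ["rack","bar","rod","coaster1","caddy","spoonholder","cup1"]:
        for r in regions_of(n,c):
            if r["score"]<.3: continue
            m=r["region"]; w=W[m]; w=w[~np.isnan(w[:,0])]
            print(c,n,round(r["score"],2),np.array(r["box"]).tolist(),m.sum(),np.median(w,0).round(0), np.percentile(w,[2,98],axis=0).round(0).tolist())
s=sense();print(s["clock"],s["position"],s["eef_rot"],s["finger_gap"])
E
```

```text
pics
top [[-0.0, -0.98, 0.18, 344.99], [-1.0, -0.0, -0.03, 22.36], [0.03, -0.18, -0.98, 1418.18], [0.0, 0.0, 0.0, 1.0]]
top rack 0.67 [249.8, 193.9, 292.5, 260.9] 1658 [548.  30.  15.] [[451.0, -27.0, 5.0], [642.0, 85.0, 129.0]]
top bar 0.9 [150.2, 192.3, 204.4, 220.9] 335 [619. 336.  11.] [[582.0, 256.0, -1.0], [656.0, 423.0, 18.0]]
top rod 0.55 [414.7, 205.6, 470.1, 251.6] 1895 [ 526. -518.  108.] [[469.0, -601.0, 9.0], [588.0, -463.0, 114.0]]
top coaster1 0.85 [172.9, 239.6, 192.0, 258.4] 286 [471. 316.  12.] [[444.0, 288.0, 6.0], [498.0, 345.0, 19.0]]
top coaster1 0.83 [327.2, 223.9, 345.7, 241.0] 262 [ 530. -199.   13.] [[501.0, -228.0, 6.0], [558.0, -172.0, 18.0]]
top coaster1 0.81 [204.5, 257.9, 227.2, 278.5] 304 [408. 201.  12.] [[382.0, 171.0, 5.0], [438.0, 228.0, 18.0]]
top coaster1 0.72 [206.2, 224.1, 224.3, 236.5] 236 [537. 204.  12.] [[511.0, 178.0, 6.0], [565.0, 229.0, 19.0]]
top caddy 0.56 [411.9, 206.6, 468.1, 252.3] 1819 [ 526. -518.  108.] [[469.0, -597.0, 21.0], [585.0, -463.0, 114.0]]
top spoonholder 0.96 [73.5, 240.0, 115.9, 263.1] 747 [461. 574.  65.] [[425.0, 5
[... 1592 characters left out ...]
0, 1.0], [496.0, 601.0, 165.0]]
scene spoonholder 0.39 [362.2, 220.9, 380.0, 238.5] 283 [416. 198.  14.] [[382.0, 169.0, 4.0], [442.0, 226.0, 17.0]]
scene cup1 0.85 [194.7, 230.3, 220.0, 266.6] 648 [ 789. -115.   60.] [[759.0, -145.0, 15.0], [822.0, -81.0, 86.0]]
scene cup1 0.84 [226.7, 257.7, 251.2, 286.9] 656 [792.  10.  58.] [[762.0, -19.0, 17.0], [825.0, 43.0, 86.0]]
scene cup1 0.56 [263.6, 279.4, 296.0, 314.5] 803 [793. 134.  58.] [[766.0, 106.0, 13.0], [829.0, 168.0, 87.0]]
0.8 [224.7219707  583.19774512 190.11585025] [[-9.33126689e-01  3.59547746e-01 -9.74518085e-07]
 [ 3.59547745e-01  9.33126689e-01  2.97560544e-05]
 [ 1.16080711e-05  2.74157827e-05 -1.00000000e+00]] 92.0323353331454
```

```bash
python3 - <<'E'
import cv2
a=cv2.imread("pics/top0.png");cv2.imwrite("pics/top0b.png",cv2.resize(a[130:330,60:480],None,fx=1.9,fy=1.9,interpolation=3))
a=cv2.imread("pics/scene0.png");cv2.imwrite("pics/scene0b.png",cv2.resize(a[110:350,130:540],None,fx=1.95,fy=1.95,interpolation=3))
E
```

```text
(no output)
```

View pics/top0b.png

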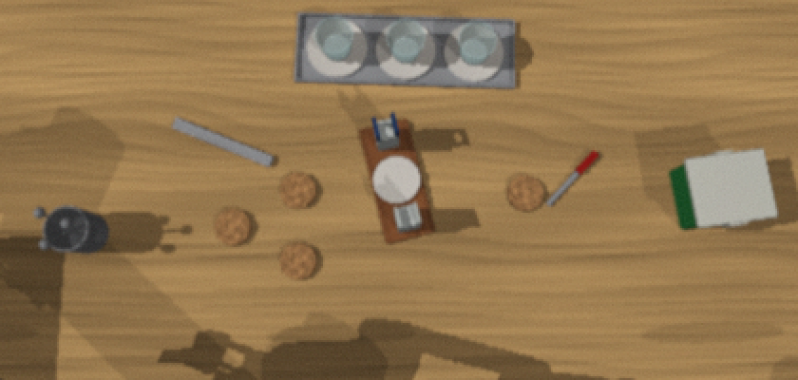

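View pics/scene0b.png

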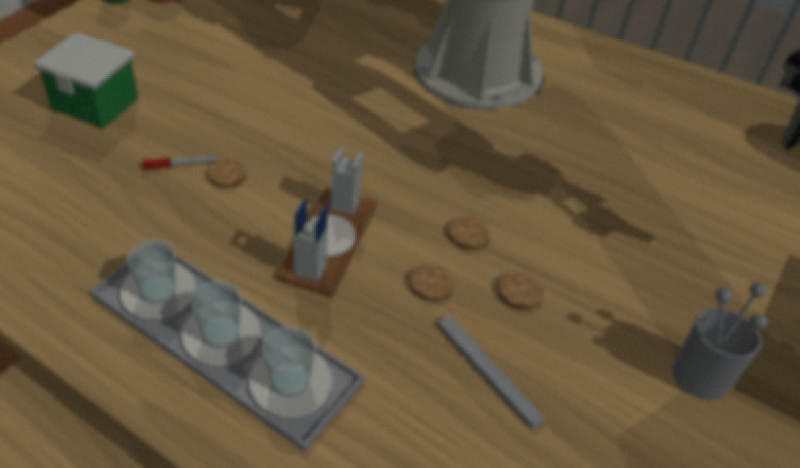

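The top view shows four coasters, at crop pixels (298,188), (232,226), (298,260) and (525,192). The bar is at (224,142), the rod at (575,178) and the rack in the middle, with its blue support on the far side. The scene view agrees: coasters at (467,232), (430,282), (520,290) and (226,172), and the blue cheeks at (311,222).

```bash
cat >> h.py <<'E'
from scipy.optimize import least_squares
def box(P,c,s):
    q=np.abs(P-np.array(c))-np.array(s)/2
    return np.linalg.norm(np.maximum(q,0),axis=1)+np.minimum(q.max(1),0)
def cyl(P,c,r,z0,z1):
    d=np.stack([np.hypot(P[:,0]-c[0],P[:,1]-c[1])-r,np.abs(P[:,2]-(z0+z1)/2)-(z1-z0)/2],1)
    return np.linalg.norm(np.maximum(d,0),axis=1)+np.minimum(d.max(1),0)
def rack(P):
    L=[box(P,(0,0,6),(210,90,12)),cyl(P,(0,0),42,12,18)]
    for x,h in((-75,18),(75,40)):
        L.append(box(P,(x,0,55),(34,38,86)))
        for s in(-1,1): L.append(box(P,(x,16*s,98+h/2),(34,6,h)))
    return np.min(L,0)
def bar(P): return box(P,(0,0,6),(190,20,12))
def rod(P): return np.minimum(box(P,(0,0,7),(50,14,14)),box(P,(65,0,7),(80,10,10)))
def coaster(P): return cyl(P,(0,0),32,0,12)
def fit(W,model,x0,r,zr=(5,150)):
    """x0=(x,y,z,yaw); z offset also fitted"""
    P=W.reshape(-1,3); P=P[~np.isnan(P[:,0])]
    P=P[(np.hypot(P[:,0]-x0[0],P[:,1]-x0[1])<r)&(P[:,2]>zr[0])&(P[:,2]<zr[1])]
    def f(x):
        c,s=np.cos(x[3]),np.sin(x[3]); q=P-x[:3]
        return model(np.stack([c*q[:,0]+s*q[:,1],-s*q[:,0]+c*q[:,1],q[:,2]],1))
    o=least_squares(f,x0,loss="soft_l1",f_scale=1.5,x_scale=[1,1,1,.02],diff_step=1e-4)
    return o.x,np.median(np.abs(f(o.x))),len(P)
E
python3 - <<'E'
from h import *
for c in("top","scene"):
    W=np.load(c+"W.npy")
    tbl=W[(np.abs(W[...,0]-500)<200)&(np.abs(W[...,1])<350)&(W[...,2]<4)&(W[...,2]>-5)]
    print(c,"table",np.median(tbl[:,2]))
    for n,m,x0,r,zr in[("rack",rack,(548,30,0,.2),130,(5,150)),("bar",bar,(619,336,0,1.99),110,(6,20)),("rod",rod,(565,-287,0,-2.3),75,(5,20)),
      ("c",coaster,(471,316,0,0),38,(5,18)),("c",coaster,(530,-199,0,0),38,(5,18)),("c",coaster,(408,201,0,0),38,(5,18)),("c",coaster,(537,204,0,0),38,(5,18))]:
        x,e,k=fit(W,m,x0,r,zr); print(n,x.round(1)[:3],x[3].round(3),e.round(2),k)
E
```

```text
top table -0.1603191908233157
rack [553.1  29.9   0.7] 0.245 1.65 1811
bar [6.189e+02 3.397e+02 5.000e-01] 1.151 2.38 401
rod [ 538.  -252.4    4.1] -0.9 3.78 220
c [4.702e+02 3.173e+02 4.000e-01] -56.718 1.81 296
c [ 531.5 -200.8    0.9] -486.87 1.86 274
c [410.1 200.    0.6] 318.377 1.72 300
c [535.2 203.1   0.6] 2332.239 1.69 283
scene table 1.19702271653739
rack [552.6  26.3   1.6] 0.247 0.93 2003
bar [6.221e+02 3.378e+02 2.000e-01] -1.946 1.02 562
rod [ 536.  -251.3    4.9] -0.888 2.46 198
c [471.1 312.7   0.9] 260.904 1.25 350
c [ 529.9 -202.1    1.8] -90.581 1.22 218
c [410.6 196.2   2.1] 363.858 1.07 278
c [533.9 200.4   1.7] -57.445 1.03 331
```

```bash
cat >> h.py <<'E'
def go(x,y,z,yaw=None):
    "print the shift left to a TCP target in jog units, and turn left (tool y heading, mod pi)"
    s=sense();p=np.array(s["position"]);d=(np.array([x,y,z])-p)/300
    R=np.array(s["eef_rot"]);a=np.arctan2(R[1,1],R[0,1])
    w=0 if yaw is None else ((yaw-a+np.pi/2)%np.pi-np.pi/2)/.12
    print("t%.1f p"%s["clock"],p.round(1),"yaw %.3f"%a,"shift",d.round(3),"min rows %.1f"%(np.linalg.norm(d)*6),"turn %.2f"%w,"gap %.1f F %.1f"%(s["finger_gap"],s["grasp_force"]),"wrist",np.round(s["wrist_force"],1),"tilt",R[:2,2].round(3))
E
R='[0.0689,-0.0848,-0.0178,0,0,0.343]'
python3 -m jog '[[0.069,-0.085,-0.018,0,0,0.343],[0.069,-0.085,-0.018,0,0,0.343],[0.069,-0.085,-0.018,0,0,0.343],[0.069,-0.085,-0.018,0,0,0.343],[0.069,-0.085,-0.018,0,0,0.343]]' 1 20
python3 -m jog '[[0.069,-0.085,-0.018,0,0,0.343],[0.069,-0.085,-0.018,0,0,0.343],[0.069,-0.085,-0.018,0,0,0.343],[0.069,-0.085,-0.018,0,0,0.343],[0.069,-0.085,-0.018,0,0,0.343]]'
python3 -m jog '[[0.069,-0.085,-0.018,0,0,0.343],[0.069,-0.085,-0.018,0,0,0.343],[0.069,-0.085,-0.018,0,0,0.343],[0.069,-0.085,-0.018,0,0,0.343],[0,0,0,0,0,0]]'
python3 -c "
from h import *
go(534.6,201.8,13.5,1.817)"
```

```text
clock: 1.3
position: [328.9, 454.7, 163.0]
eef_rot: [[-0.987, 0.159, 0.0], [0.159, 0.987, 0.0], [-0.0, 0.0, -1.0]]
wrist_force: [1.4, 0.4, 0.1]
finger_gap: 92.4
grasp_force: 0.0
clock: 1.8
position: [432.5, 327.2, 136.1]
eef_rot: [[-0.999, -0.046, 0.0], [-0.046, 0.999, 0.0], [-0.0, 0.0, -1.0]]
wrist_force: [-0.4, -0.0, 0.2]
finger_gap: 91.6
grasp_force: 0.0
clock: 2.3
position: [516.3, 223.6, 114.0]
eef_rot: [[-0.979, -0.205, 0.0], [-0.205, 0.979, -0.001], [-0.0, -0.001, -1.0]]
wrist_force: [-0.4, 0.9, -0.0]
finger_gap: 92.1
grasp_force: 0.0
t2.3 p [516.3 223.6 114. ] yaw 1.778 shift [ 0.061 -0.073 -0.335] min rows 2.1 turn 0.33 gap 92.1 F 0.0 wrist [-0.4  0.9 -0. ] tilt [ 0.    -0.001]
```

```bash

python3 -m jog '[[0.061,-0.073,-0.08,0,0,0.33],[0,0,-0.12,0,0,0],[0,0,-0.1,0,0,0],[0,0,-0.035,0,0,0],[0,0,0,0,0,0]]' >/dev/null
python3 -m jog '[[0,0,0,0,0,0],[0,0,0,0,0,0],[0,0,0,0,0,0],[0,0,0,0,0,0],[0,0,0,0,0,0]]' 0 20 
python3 -m jog '[[0,0,0,0,0,0],[0,0,0.05,0,0,0],[0,0,0.1,0,0,0],[0,0,0.05,0,0,0],[0,0,0,0,0,0]]' 
python3 - <<'E'
from h import *
s=sense();go(553,28,90,1.817)
p=np.array(s["position"])
for c in("top","scene"):
    im,d=read_camera(c);save("g1"+c,im);W=cloud(c,d);np.save("g1"+c+".npy",W)
    for n,r in (("coaster1",0),):
        for r in regions_of(n,c):
            m=r["region"];w=W[m];w=w[~np.isnan(w[:,0])]
            print(c,n,round(r["score"],2),np.median(w,0).round(1),np.percentile(w,[3,97],axis=0).round(0).tolist())
cv2.imwrite("pics/g1.png",np.vstack([cv2.resize(cv2.imread("pics/g1top.png")[180:280,150:350],None,fx=3,fy=3),cv2.resize(cv2.imread("pics/g1scene.png")[170:270,240:440],None,fx=3,fy=3)]))
E
```

```text
clock: 3.3
position: [533.1, 204.4, 14.5]
eef_rot: [[-0.969, -0.245, 0.001], [-0.245, 0.969, 0.0], [-0.001, 0.0, -1.0]]
wrist_force: [0.2, -0.1, -0.3]
finger_gap: 53.9
grasp_force: 0.0
clock: 3.8
position: [534.7, 205.0, 76.8]
eef_rot: [[-0.969, -0.245, 0.005], [-0.245, 0.969, 0.002], [-0.005, 0.001, -1.0]]
wrist_force: [0.4, 0.4, -0.5]
finger_gap: 14.0
grasp_force: 0.0
t3.8 p [534.7 205.   76.8] yaw 1.819 shift [ 0.061 -0.59   0.044] min rows 3.6 turn -0.01 gap 14.0 F 0.0 wrist [ 0.4  0.4 -0.5] tilt [0.005 0.002]
top coaster1 0.81 [ 528.6 -198.7   11.4] [[502.0, -229.0, -1.0], [556.0, -169.0, 17.0]]
scene coaster1 0.91 [476.6 314.6  12.2] [[443.0, 286.0, 0.0], [502.0, 342.0, 16.0]]
scene coaster1 0.73 [538.  203.3  13.7] [[512.0, 175.0, 8.0], [565.0, 229.0, 17.0]]
scene coaster1 0.7 [415.8 202.   12.9] [[385.0, 178.0, 2.0], [443.0, 227.0, 17.0]]
scene coaster1 0.7 [ 534.6 -197.5   12.9] [[506.0, -225.0, 6.0], [560.0, -172.0, 17.0]]
scene coaster1 0.45 [ 572.9 -296.3   11.9] [[519.0, -326.0, 2.0], [604.0, -246.0, 18.0]]
```

View pics/g1.png

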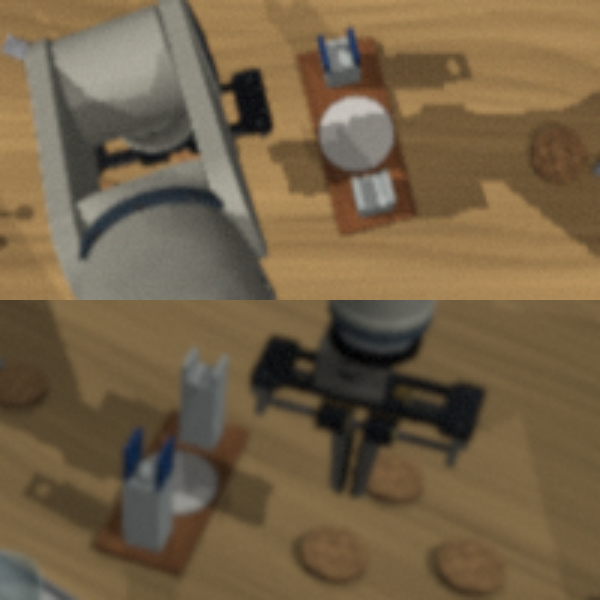

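The fingers closed over the coaster without gripping it: in the lower half it still lies at about (395,480), behind the tips. I'll measure how high the fingertips really are when open about 66 mm.

```bash

python3 -m jog '[[0,0,0.1,0,0,0],[0,0,0,0,0,0],[0,0,0,0,0,0],[0,0,0,0,0,0],[0,0,0,0,0,0]]' 0.72 20 >/dev/null
python3 -m jog '[[0,0,0,0,0,0],[0,0,0,0,0,0]]'  >/dev/null
python3 - <<'E'
from h import *
go(534,202,100)
s=sense();p=np.array(s["position"]);R=np.array(s["eef_rot"])
for W,n,p in((np.load("g1sceneW.npy") if 0 else np.load("g1scene.npy"),"closed",np.array([534.7,205,76.8])),(cloud("scene",read_camera("scene")[1]),"open",p)):
    q=(W.reshape(-1,3)-p)@R; q=q[~np.isnan(q[:,0])]
    m=(abs(q[:,0])<25)&(abs(q[:,1])<75)&(q[:,2]<30)&(q[:,2]>-60); q=q[m]
    for lo in range(-75,75,10):
        b=q[(q[:,1]>=lo)&(q[:,1]<lo+10)]
        if len(b)>3: print(n,lo,len(b),"z max",np.sort(b[:,2])[-3:].round(0),"x",np.percentile(b[:,0],[5,95]).round(0))
E
```

```text
t4.7 p [532.6 204.2 103.5] yaw 1.819 shift [ 0.005 -0.007 -0.012] min rows 0.1 turn 0.00 gap 54.6 F 0.0 wrist [-0.4 -0.2  0.4] tilt [-0.001 -0.   ]
closed -25 14 z max [-35. -30. -28.] x [-6. -3.]
closed -15 43 z max [-24. -22. -22.] x [-7.  9.]
closed -5 14 z max [-31. -28. -27.] x [-7. -1.]
closed 5 35 z max [-27. -26. -24.] x [-7. -1.]
open -45 28 z max [-30. -29. -26.] x [-10.  -5.]
open -35 30 z max [-29. -27. -26.] x [-9. 11.]
open 25 37 z max [-30. -25. -25.] x [-10.  -5.]
open 35 14 z max [-36. -36. -32.] x [-11.  -5.]
```

```bash

python3 - <<'E'
from h import *
im,d=read_camera("scene")
s=sense();p=np.array(s["position"]);R=np.array(s["eef_rot"])
c=get_calibration("scene");K=np.array(c["intrinsics"]);T=np.linalg.inv(np.array(c["world_from_camera"]))
def pr(X):
    return cv2.projectPoints(np.array([X],float),cv2.Rodrigues(T[:3,:3])[0],T[:3,3],K,np.array(c["distortion"]))[0][0,0]
A=[pr(p+R@np.array([0,y,z])) for y in(-33,33) for z in(11,-8,-30)]
print(np.round(A,1), s["finger_gap"])
x0,y0=np.round(np.mean(A,0)).astype(int)-[60,50]
b=cv2.resize(im[y0:y0+100,x0:x0+120,::-1],None,fx=6,fy=6,interpolation=3)
for a in A: cv2.circle(b,tuple(int(v) for v in (a-[x0,y0]+.5)*6),3,(0,0,255),-1)
cv2.imwrite("pics/tip.png",b)
W=cloud("scene",d);print(np.isnan(W[y0:y0+100,x0:x0+120,0]).sum())
E
```

```text
[[344.1 231.2]
 [344.8 226.5]
 [345.6 220.8]
 [367.5 237.9]
 [368.5 233.2]
 [369.6 227.6]] 62.29031397053791
55
```

View pics/tip.png

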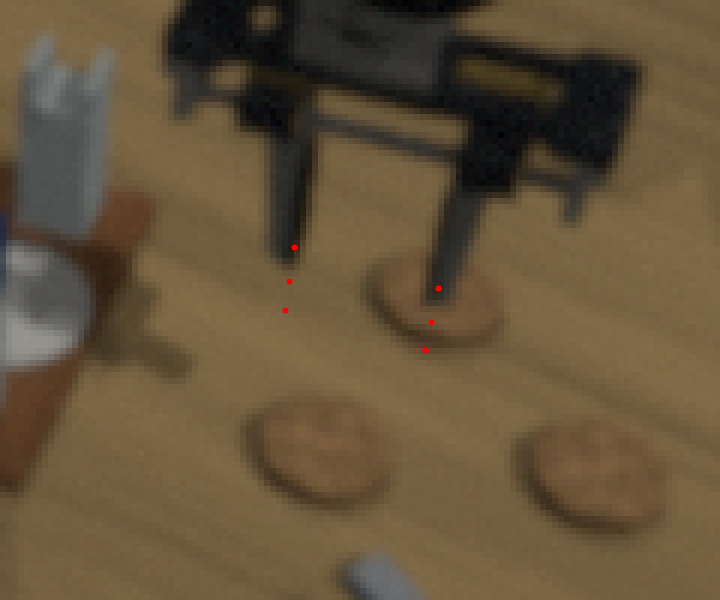

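The projected fingertips (red) lie about 35 mm below the visible ones. The real tips are therefore about 24 mm behind the reported TCP, not 11 mm ahead, which explains the missed grip. I'll go down in small steps while watching the wrist force.

```bash

python3 -m jog '[[0.005,-0.007,-0.1,0,0,0],[0,0,-0.1,0,0,0],[0,0,-0.1,0,0,0],[0,0,-0.06,0,0,0],[0,0,0,0,0,0]]' 1 20 | grep -E "posi|wrist"
python3 -m jog '[[0,0,-0.02,0,0,0],[0,0,0,0,0,0]]' | grep -E "posi|wrist"
python3 -m jog '[[0,0,-0.013,0,0,0],[0,0,0,0,0,0]]' | grep -E "posi|wrist"
python3 -m jog '[[0,0,-0.01,0,0,0],[0,0,0,0,0,0]]' | grep -E "posi|wrist"
python3 -m jog '[[0,0,-0.01,0,0,0],[0,0,0,0,0,0]]' | grep -E "posi|wrist"
```

```text
position: [532.4, 201.5, -6.4]
wrist_force: [0.1, 0.3, -0.5]
position: [534.8, 202.4, -9.6]
wrist_force: [-0.4, 0.8, 0.0]
position: [534.6, 202.3, -13.5]
wrist_force: [-0.6, -0.9, -0.9]
position: [534.3, 202.2, -16.9]
wrist_force: [0.9, -0.1, -0.5]
position: [534.1, 202.1, -20.2]
wrist_force: [0.5, 0.4, 0.8]
```

```bash

python3 - <<'E'
from h import *
go(534,202,-20)
s=sense();p=np.array(s["position"]);R=np.array(s["eef_rot"])
W=cloud("scene",read_camera("scene")[1])
q=(W.reshape(-1,3)-p)@R; q=q[~np.isnan(q[:,0])]
q=q[(abs(q[:,0])<25)&(abs(q[:,1])<75)&(q[:,2]<30)&(q[:,2]>-60)&(W.reshape(-1,3)[~np.isnan(W.reshape(-1,3)[:,0])][:,2]>3)]
for lo in range(-75,75,10):
    b=q[(q[:,1]>=lo)&(q[:,1]<lo+10)]
    if len(b)>3: print(lo,len(b),"z max",np.sort(b[:,2])[-3:].round(0),"x",np.percentile(b[:,0],[5,95]).round(0))
E
```

```text
t6.1 p [534.1 202.1 -20.2] yaw 1.819 shift [-0.    -0.     0.001] min rows 0.0 turn 0.00 gap 92.0 F 0.0 wrist [0.5 0.4 0.8] tilt [-0. -0.]
-75 5 z max [-25. -24. -24.] x [-9. 15.]
-65 22 z max [-23. -23. -23.] x [-17.  -4.]
-55 35 z max [-24. -24. -23.] x [-11.  16.]
-45 10 z max [-24. -24. -23.] x [-21.  22.]
-35 29 z max [-24. -24. -23.] x [-19.  16.]
-25 48 z max [-30. -30. -26.] x [-24.  20.]
-15 47 z max [-31. -31. -30.] x [-20.  24.]
-5 44 z max [-31. -31. -31.] x [-23.  20.]
5 47 z max [-31. -31. -30.] x [-24.  22.]
15 51 z max [-27. -26. -25.] x [-22.  20.]
25 21 z max [-24. -23. -23.] x [-17.  20.]
35 12 z max [-24. -24. -24.] x [-10.  19.]
45 33 z max [-24. -23. -23.] x [-20.  -5.]
55 21 z max [-23. -23. -23.] x [-23.  15.]
65 12 z max [-24. -23. -23.] x [-19.  18.]
```

```bash

python3 -m jog '[[0,0,-0.007,0,0,0],[0,0,0,0,0,0]]' | grep -E "posi|wrist"
python3 -m jog '[[0,0,0,0,0,0],[0,0,0,0,0,0],[0,0,0,0,0,0],[0,0,0,0,0,0],[0,0,0,0,0,0]]' 0 20
python3 -m jog '[[0,0,0,0,0,0],[0,0,0,0,0,0],[0,0,0.05,0,0,0],[0,0,0.08,0,0,0],[0,0,0,0,0,0]]'
python3 - <<'E'
from h import *
s=sense();p=np.array(s["position"]);R=np.array(s["eef_rot"]);go(553,28,0,1.817)
for c in("top","scene"):
    W=cloud(c,read_camera(c)[1])
    x,e,k=fit(W,coaster,(p[0],p[1],p[2]+22,0),40,(p[2]+24,p[2]+40));print(c,x.round(1)[:3],e.round(2),k,"tool",((x[:3]-p)@R).round(1))
E
```

```text
position: [534.2, 202.2, -22.2]
wrist_force: [-0.5, -1.1, 0.3]
clock: 6.85
position: [534.4, 202.2, -21.9]
eef_rot: [[-0.969, -0.246, 0.0], [-0.246, 0.969, 0.0], [-0.0, 0.0, -1.0]]
wrist_force: [-0.0, 0.1, -0.1]
finger_gap: 63.2
grasp_force: 20.0
clock: 7.35
position: [536.5, 203.0, 20.3]
eef_rot: [[-0.969, -0.246, 0.004], [-0.246, 0.969, 0.002], [-0.005, 0.001, -1.0]]
wrist_force: [0.4, 0.7, -0.5]
finger_gap: 63.1
grasp_force: 20.0
t7.3 p [536.5 203.   20.3] yaw 1.819 shift [ 0.055 -0.583 -0.068] min rows 3.5 turn -0.02 gap 63.1 F 20.0 wrist [ 0.4  0.7 -0.5] tilt [0.004 0.002]
top [536.5 203.   42.3] nan 0 tool [ -0.1   0.  -22. ]
scene [535.5 200.7  42.8] 1.12 370 tool [  1.4  -2.  -22.5]
  return _methods._mean(a, axis=axis, dtype=dtype,
  ret = ret.dtype.type(ret / rcount)
```

```bash

python3 -m jog '[[-0.09,0,0,0,0,0],[0.037,-0.146,0,0,0,0],[0.037,-0.146,0,0,0,0],[0.037,-0.146,0,0,0,0],[0.037,-0.146,0,0,0,0]]' | grep -E "posi|gap"
python3 -m jog '[[0,0,0,0,0,0],[0,0,0,0,0,0],[0,0,0,0,0,0]]' | grep -E "posi|gap|wrist"
python3 -c "
from h import *
go(553,28.2,-3.7,1.817)"
```

```text
position: [551.3, 25.5, 16.4]
finger_gap: 63.2
position: [551.0, 27.7, 16.5]
wrist_force: [0.6, 1.2, -0.4]
finger_gap: 63.1
t8.2 p [551.   27.7  16.5] yaw 1.819 shift [ 0.007  0.002 -0.067] min rows 0.4 turn -0.02 gap 63.1 F 20.0 wrist [ 0.6  1.2 -0.4] tilt [-0.001  0.   ]
```

```bash

python3 -m jog '[[0.007,0.002,-0.03,0,0,0],[0,0,-0.03,0,0,0],[0,0,-0.006,0,0,0],[0,0,0,0,0,0],[0,0,0,0,0,0]]' | grep -E "posi|gap|wrist"
python3 -m jog '[[0,0,0,0,0,0],[0,0,0,0,0,0],[0,0,0,0,0,0],[0,0,0,0,0,0],[0,0,0.08,0,0,0]]' 1 | grep -E "posi|gap|wrist"
python3 -m jog '[[-0.024,0.097,0.1,0,0,0],[-0.037,0.146,0.05,0,0,0],[-0.037,0.146,0,0,0,0],[-0.037,0.146,0,0,0,0],[0,0,0,0,0,0]]' | grep -E "posi|gap|wrist"
python3 - <<'E'
from h import *
for c in("top","scene"):
    im,d=read_camera(c);W=cloud(c,d);save("a1"+c,im)
    x,e,k=fit(W,coaster,(553,28,18,0),36,(20,40));print(c,"placed",x.round(1)[:3],e.round(2),k)
    for x0 in((470.6,315),(530.7,-201.4),(410.3,198)):
        x,e,k=fit(W,coaster,(*x0,0,0),38,(5,18));print(x.round(1)[:3],e.round(2),k)
    x,e,k=fit(W,rack,(553,28,0,.246),130,(31,150));print("rack",x.round(3),e.round(2),k)
go(471,315,40)
E
```

```text
position: [553.6, 27.9, -3.2]
wrist_force: [0.0, 0.2, -0.3]
finger_gap: 63.3
position: [551.6, 27.4, 19.2]
wrist_force: [0.7, -0.0, 0.5]
finger_gap: 92.2
position: [512.4, 192.3, 66.6]
wrist_force: [-0.0, -0.3, -0.2]
finger_gap: 91.9
top placed [554.1  29.7  18.3] 2.02 313
[465.7 317.8   1.2] 1.4 16
[ 5.298e+02 -1.979e+02  3.000e-01] 1.95 274
[410.3 198.    0. ] nan 0
rack [5.53093e+02 2.94100e+01 3.51400e+00 2.42000e-01] 2.09 452
scene placed [551.6  26.8  19.5] 1.37 165
[471.6 312.4   0.9] 1.3 353
[ 530.3 -202.1    1.7] 1.12 226
[409.8 196.7   1.8] 0.99 206
rack [5.5209e+02 2.7474e+01 1.4248e+01 2.5500e-01] 1.48 1035
t9.8 p [513.1 188.7  66.2] yaw 1.821 shift [-0.14   0.421 -0.087] min rows 2.7 turn 0.00 gap 91.5 F 0.0 wrist [-0.4  0.3 -0. ] tilt [ 0. -0.]
  return _methods._mean(a, axis=axis, dtype=dtype,
  ret = ret.dtype.type(ret / rcount)
```

```bash

python3 -m jog '[[-0.047,0.14,0,0,0,0],[-0.047,0.14,0,0,0,0],[-0.047,0.14,0,0,0,0],[0,0,-0.1,0,0,0],[0,0,-0.1,0,0,0]]' 1 20 | grep -E "posi|gap|wrist"
python3 -m jog '[[0,0,-0.05,0,0,0],[0,0,0,0,0,0],[0,0,0,0,0,0]]' | grep -E "posi|gap|wrist"
python3 -c "
from h import *
go(471,314.8,-22,1.817)"
```

```text
position: [472.2, 314.4, 6.2]
wrist_force: [0.5, -1.1, -1.0]
finger_gap: 91.7
position: [471.7, 313.3, -8.5]
wrist_force: [0.7, 0.5, 0.1]
finger_gap: 92.1
t10.7 p [471.7 313.3  -8.5] yaw 1.818 shift [-0.002  0.005 -0.045] min rows 0.3 turn -0.00 gap 92.1 F 0.0 wrist [0.7 0.5 0.1] tilt [-0. -0.]
```

```bash

python3 -m jog '[[0,0.005,-0.045,0,0,0],[0,0,0,0,0,0],[0,0,0,0,0,0]]' | grep -E "posi|wrist"
python3 -m jog '[[0,0,0,0,0,0],[0,0,0,0,0,0],[0,0,0,0,0,0],[0,0,0,0,0,0],[0,0,0,0,0,0]]' 0 20 | grep -E "posi|gap|grasp"
python3 -m jog '[[0,0,0,0,0,0],[0,0,0,0,0,0],[0,0,0.08,0,0,0],[0,0,0.1,0,0,0],[0,0,0,0,0,0]]' | grep -E "posi|gap|grasp"
python3 -m jog '[[0.042,-0.124,0,0,0,0],[0.042,-0.124,0,0,0,0],[0.042,-0.124,0,0,0,0],[0,0,0,0,0,0],[0,0,0,0,0,0]]' | grep -E "posi|gap|grasp"
python3 -c "
from h import *
go(553,28.2,8.3,1.817)"
```

```text
position: [471.1, 315.5, -22.2]
wrist_force: [0.6, -0.0, -0.0]
position: [471.1, 315.7, -22.1]
finger_gap: 63.3
grasp_force: 20.0
position: [473.1, 316.9, 34.7]
finger_gap: 63.3
grasp_force: 20.0
position: [508.7, 203.3, 31.1]
finger_gap: 62.9
grasp_force: 20.0
t12.4 p [508.7 203.3  31.1] yaw 1.817 shift [ 0.148 -0.584 -0.076] min rows 3.6 turn 0.00 gap 62.9 F 20.0 wrist [-0.1 -0.5 -1.2] tilt [-0.001 -0.   ]
```

```bash

python3 -m jog '[[0.037,-0.146,0,0,0,0],[0.037,-0.146,0,0,0,0],[0.037,-0.146,0,0,0,0],[0.037,-0.146,0,0,0,0],[0,0,0,0,0,0]]' | grep -E "posi|gap|grasp"
python3 -m jog '[[0,0,-0.035,0,0,0],[0,0,-0.02,0,0,0],[0,0,0,0,0,0],[0,0,0,0,0,0]]' | grep -E "posi|gap|wrist"
python3 -c "
from h import *
go(553,28.2,8.3,1.817)"
```

```text
position: [554.5, 26.0, 31.5]
finger_gap: 63.1
grasp_force: 20.0
position: [552.6, 30.1, 14.6]
wrist_force: [0.1, -0.2, -0.4]
finger_gap: 63.5
t13.3 p [552.6  30.1  14.6] yaw 1.821 shift [ 0.001 -0.006 -0.021] min rows 0.1 turn -0.03 gap 63.5 F 20.0 wrist [ 0.1 -0.2 -0.4] tilt [-0.001 -0.   ]
```

```bash

python3 -m jog '[[0.001,-0.005,-0.015,0,0,0],[0,0,-0.006,0,0,0],[0,0,0,0,0,0],[0,0,0,0,0,0]]' | grep -E "posi|gap|wrist"
python3 -m jog '[[0,0,0,0,0,0],[0,0,0,0,0,0],[0,0,0,0,0,0],[0,0,0,0,0,0],[0,0,0.08,0,0,0]]' 1 | grep -E "posi|gap|wrist"
python3 -m jog '[[-0.024,0.097,0.1,0,0,0],[-0.037,0.146,0.05,0,0,0],[-0.037,0.146,0,0,0,0],[-0.037,0.146,0,0,0,0],[0,0,0,0,0,0]]' | grep -E "posi|gap|wrist"
python3 - <<'E'
from h import *
for c in("top","scene"):
    im,d=read_camera(c);W=cloud(c,d);save("a2"+c,im)
    x,e,k=fit(W,coaster,(553,28,30,0),36,(32,50));print(c,"placed",x.round(1)[:3],e.round(2),k)
    for x0 in((471,315),(530.7,-201.4),(410.3,198)):
        x,e,k=fit(W,coaster,(*x0,0,0),38,(5,18));print(x.round(1)[:3],e.round(2),k)
go(410.3,198.6,-22)
E
```

```text
position: [553.5, 27.3, 8.9]
wrist_force: [-0.7, -0.1, -1.1]
finger_gap: 63.2
position: [551.3, 27.2, 30.9]
wrist_force: [0.1, -0.2, 0.0]
finger_gap: 91.9
position: [512.1, 192.0, 78.3]
wrist_force: [0.3, -0.3, 1.3]
finger_gap: 91.9
top placed [553.4  27.8  30.7] 1.75 291
[472.7 309.1  -4.8] 1.42 4
[ 5.314e+02 -1.995e+02 -3.000e-01] 2.12 271
[410.3 198.    0. ] nan 0
scene placed [553.2  24.4  31.7] 0.98 184
[468.5 317.9   0. ] 0.0 1
[ 530.6 -202.6    1.8] 1.22 223
[410.6 196.7   1.5] 1.09 231
t14.8 p [512.7 188.4  77.9] yaw 1.821 shift [-0.341  0.034 -0.333] min rows 2.9 turn 0.00 gap 91.9 F 0.0 wrist [ 0.6 -0.5  0.1] tilt [ 0. -0.]
  return _methods._mean(a, axis=axis, dtype=dtype,
  ret = ret.dtype.type(ret / rcount)
```

```bash

python3 -m jog '[[-0.114,0.011,0,0,0,0],[-0.114,0.011,0,0,0,0],[-0.114,0.011,-0.04,0,0,0],[0,0,-0.12,0,0,0],[0,0,-0.1,0,0,0]]' 1 20 | grep -E "posi|gap|wrist"
python3 -m jog '[[0,0,-0.04,0,0,0],[0,0,0,0,0,0],[0,0,0,0,0,0],[0,0,0,0,0,0]]' | grep -E "posi|gap|wrist"
python3 -c "
from h import *
go(410.3,198.6,-22,1.817)"
```

```text
position: [410.5, 196.6, -0.5]
wrist_force: [0.5, -0.1, 0.0]
finger_gap: 91.7
position: [411.6, 197.8, -11.1]
wrist_force: [0.1, 0.6, -0.4]
finger_gap: 91.9
t15.8 p [411.6 197.8 -11.1] yaw 1.818 shift [-0.004  0.003 -0.036] min rows 0.2 turn -0.01 gap 91.9 F 0.0 wrist [ 0.1  0.6 -0.4] tilt [0.002 0.001]
```

```bash

python3 -m jog '[[-0.003,0.003,-0.036,0,0,0],[0,0,0,0,0,0],[0,0,0,0,0,0]]' | grep -E "posi|wrist"
python3 -m jog '[[0,0,0,0,0,0],[0,0,0,0,0,0],[0,0,0,0,0,0],[0,0,0,0,0,0],[0,0,0,0,0,0]]' 0 20 | grep -E "posi|gap|grasp"
python3 -m jog '[[0,0,0,0,0,0],[0,0,0,0,0,0],[0,0,0.1,0,0,0],[0,0,0.12,0,0,0],[0,0,0,0,0,0]]' | grep -E "posi|gap|grasp"
python3 -m jog '[[0.11,0.005,0,0,0,0],[0.11,0.005,0,0,0,0],[0.108,0.005,0,0,0,0],[0,0,0,0,0,0],[0,0,0,0,0,0]]' | grep -E "posi|gap|grasp"
python3 -c "
from h import *
go(553,28.5,20.5,1.817)"
```

```text
position: [409.3, 198.6, -23.0]
wrist_force: [0.3, 0.6, 0.6]
position: [409.6, 198.7, -22.8]
finger_gap: 63.5
grasp_force: 20.0
position: [411.9, 199.7, 46.3]
finger_gap: 63.3
grasp_force: 20.0
position: [507.3, 202.7, 42.1]
finger_gap: 63.3
grasp_force: 20.0
t17.6 p [507.3 202.7  42.1] yaw 1.818 shift [ 0.152 -0.581 -0.072] min rows 3.6 turn -0.01 gap 63.3 F 20.0 wrist [-0.6 -0.5 -0.5] tilt [-0.002 -0.001]
```

```bash

python3 -m jog '[[0.038,-0.145,0,0,0,0],[0.038,-0.145,0,0,0,0],[0.038,-0.145,0,0,0,0],[0.038,-0.145,0,0,0,0],[0,0,0,0,0,0]]' | grep -E "posi|gap|grasp"
python3 -m jog '[[0,0,-0.035,0,0,0],[0,0,-0.017,0,0,0],[0,0,0,0,0,0],[0,0,0,0,0,0],[0,0,0,0,0,0]]' | grep -E "posi|gap|wrist"
python3 -c "
from h import *
go(553,28.5,20.5,1.817)"
```

```text
position: [553.0, 25.2, 42.7]
finger_gap: 63.2
grasp_force: 20.0
position: [553.4, 30.0, 27.5]
wrist_force: [-0.2, 0.4, -0.8]
finger_gap: 63.5
t18.6 p [553.4  30.   27.5] yaw 1.820 shift [-0.001 -0.005 -0.023] min rows 0.1 turn -0.03 gap 63.5 F 20.0 wrist [-0.2  0.4 -0.8] tilt [-0.  0.]
```

```bash

python3 -m jog '[[0,-0.003,-0.012,0,0,0],[0,0,-0.01,0,0,0],[0,0,0,0,0,0],[0,0,0,0,0,0]]' | grep -E "posi|gap|wrist"
python3 -m jog '[[0,0,0,0,0,0],[0,0,0,0,0,0],[0,0,0,0,0,0],[0,0,0,0,0,0],[0,0,0.1,0,0,0]]' 1 | grep -E "posi|gap|wrist"
python3 -m jog '[[0,0,0.15,0,0,0],[0.0,-0.06,0.13,0,0,0.5],[0,-0.15,0,0,0,0.9],[0,-0.15,0,0,0,0.9],[0,-0.15,0,0,0,0.9]]' | grep -E "posi|gap|wrist"
python3 -m jog '[[0,-0.15,0,0,0,0.9],[0,-0.1,0,0,0,0.9],[0,0,0,0,0,0.9],[0,0,0,0,0,0.9],[0,0,0,0,0,0.9]]' | grep -E "posi|gap|wrist"
python3 - <<'E'
from h import *
for c in("top","scene"):
    im,d=read_camera(c);W=cloud(c,d);save("a3"+c,im)
    for n,x0,zr in(("placed",(553,28,42,0),(44,60)),):
        x,e,k=fit(W,coaster,x0,36,zr);print(c,n,x.round(1)[:3],e.round(2),k)
    x,e,k=fit(W,coaster,(531,-201,0,0),36,(5,18));print("c4",x.round(1)[:3],e.round(2),k)
    for n in("coaster1","rod","bar"):
        for r in regions_of(n,c):
            w=W[r["region"]];print(n,round(r["score"],2),np.nanmedian(w,0).round(0),int(r["region"].sum()))
    for yw in(1.15,1.19):
        x,e,k=fit(W,bar,(620,339,0,yw),110,(6,20));print("bar",x.round(3),e.round(2),k)
go(530.7,-200.8,-22,2.74)
E
```

```text
position: [553.4, 28.2, 20.8]
wrist_force: [0.7, 0.3, -0.5]
finger_gap: 63.5
position: [550.8, 28.0, 48.3]
wrist_force: [1.0, 0.7, 0.3]
finger_gap: 91.7
position: [553.6, -126.2, 135.6]
wrist_force: [0.0, 0.0, 0.6]
finger_gap: 91.9
position: [556.6, -189.9, 134.3]
wrist_force: [0.7, 0.7, -0.2]
finger_gap: 92.2
top placed [555.4  28.9  42.2] 1.88 292
c4 [ 525.1 -203.6    0.9] 1.56 20
coaster1 0.86 [555.  30.  54.] 289
rod 0.66 [ 569. -298.   13.] 87
bar 0.59 [620. 341.  12.] 320
bar [620.573 340.679   0.655   1.196] 2.02 410
bar [620.218 339.699   0.666   1.197] 2.01 410
scene placed [553.7  25.9  43.6] 1.09 203
c4 [ 530.8 -203.4    1.7] 1.21 221
coaster1 0.68 [ 534. -199.   13.] 238
coaster1 0.48 [556.  41.  55.] 297
coaster1 0.28 [791.   9.  59.] 710
rod 0.58 [ 572. -299.   10.] 169
bar 0.96 [629. 350.  11.] 656
bar 0.48 [604.  42.  33.] 1736
bar [6.21975e+02 3.37752e+02 2.29000e-01 1.18800e+00] 0.94 555
bar [6.21971e+02 3.37741e+02 2.29000e-01 1.18800e+00] 0.94 555
t20.9 p [ 557.  -188.4  134.4] yaw 2.720 shift [-0.088 -0.041 -0.521] min rows 3.2 turn 0.16 gap 91.7 F 0.0 wrist [ 0.3 -0.1 -0.5] tilt [-0.007 -0.025]
```

```bash

python3 -m jog '[[-0.088,-0.041,-0.05,0,0,0.16],[0,0,-0.13,0,0,0],[0,0,-0.13,0,0,0],[0,0,-0.13,0,0,0],[0,0,-0.04,0,0,0]]' 1 20 | grep -E "posi|gap|wrist"
python3 -m jog '[[0,0,0,0,0,0],[0,0,0,0,0,0],[0,0,0,0,0,0]]' | grep -E "posi|gap|wrist"
python3 -c "
from h import *
go(530.7,-201,-22,2.76)"
```

```text
position: [530.4, -192.2, -13.5]
wrist_force: [-0.8, 0.3, 0.3]
finger_gap: 91.8
position: [534.5, -193.3, -8.4]
wrist_force: [1.2, 0.9, 0.6]
finger_gap: 91.8
t21.6 p [ 534.5 -193.3   -8.4] yaw 2.726 shift [-0.013 -0.026 -0.045] min rows 0.3 turn 0.28 gap 91.8 F 0.0 wrist [1.2 0.9 0.6] tilt [-0.009 -0.043]
```

```bash

python3 -m jog '[[0,0,0.1,0,0,0],[0,0,0,0,0,-0.9],[0,0,0,0,0,-0.9],[0,0,0,0,0,-0.6],[0,0,0,0,0,0]]' 1 20 | grep -E "posi|gap|wrist"
python3 -m jog '[[0,0,0,0,0,0],[0,0,0,0,0,0]]' | grep -E "posi|gap|wrist"
python3 -c "
from h import *
go(530.7,-201,-22,2.45);s=sense();print(s['q'],s['eef_rot'])
from scipy.spatial.transform import Rotation as Q
R=np.array(s['eef_rot']);z=R[:,2];print(np.cross(z,[0,0,-1])/.12)"
```

```text
position: [534.2, -193.1, 21.5]
wrist_force: [-0.3, 0.1, -0.2]
finger_gap: 92.1
position: [533.4, -192.8, 20.3]
wrist_force: [0.7, -1.1, 0.5]
finger_gap: 92.2
t22.4 p [ 533.4 -192.8   20.3] yaw 2.440 shift [-0.009 -0.027 -0.141] min rows 0.9 turn 0.08 gap 92.2 F 0.0 wrist [ 0.7 -1.1  0.5] tilt [-0.022 -0.037]
[-0.32078601  0.4848556   1.87738015 -0.05996094  0.78966817 -2.71851026] [[-0.64482648 -0.7640024  -0.02234137]
 [-0.76311838  0.64517456 -0.0374182 ]
 [ 0.04300168 -0.00707914 -0.99904992]]
[ 0.31181833 -0.18617805  0.        ]
```

```bash

python3 -m jog '[[-0.009,-0.027,0,0.312,-0.186,0.08],[0,0,0,0,0,0],[0,0,0,0,0,0],[0,0,0,0,0,0]]' | grep -E "posi|gap|wrist"
cat >> h.py <<'E'
def tilt():
    R=np.array(sense()["eef_rot"]);print("untilt",(np.cross(R[:,2],[0,0,-1])/.12).round(3))
E
python3 -c "
from h import *
go(530.7,-201,-22,2.45);tilt()"
```

```text
position: [530.4, -200.7, 19.7]
wrist_force: [0.3, -0.5, -0.9]
finger_gap: 91.7
t22.8 p [ 530.4 -200.7   19.7] yaw 2.448 shift [ 0.001 -0.001 -0.139] min rows 0.8 turn 0.02 gap 91.7 F 0.0 wrist [ 0.3 -0.5 -0.9] tilt [-0.001 -0.   ]
untilt [ 0.003 -0.01   0.   ]
```

```bash

python3 -m jog '[[0,0,-0.1,0,0,0],[0,0,-0.039,0,0,0],[0,0,0,0,0,0],[0,0,0,0,0,0]]' | grep -E "posi|wrist"
python3 -m jog '[[0,0,0,0,0,0],[0,0,0,0,0,0],[0,0,0,0,0,0],[0,0,0,0,0,0],[0,0,0,0,0,0]]' 0 20 | grep -E "posi|gap|grasp"
python3 -m jog '[[0,0,0,0,0,0],[0,0,0.07,0,0,0],[0,0,0.1,0,0,0],[0,0,0.09,0,0,0],[0,0,0,0,0,0]]' | grep -E "posi|gap|grasp"
python3 -m jog '[[0.04,0.02,0,0,0,-0.9],[0.04,0.02,0,0,0,-0.9],[0.04,0.02,0,0,0,-0.9],[0.04,0.02,0,0,0,-0.9],[0.04,0.02,0,0,0,-0.9]]' | grep -E "posi|gap|grasp"
python3 -m jog '[[0.037,0.02,0,0,0,-0.77],[0,0,0,0,0,0],[0,0,0,0,0,0]]' | grep -E "posi|gap|grasp"
python3 -c "
from h import *
go(553,28.5,32.5,1.817);tilt()"
```

```text
position: [530.1, -200.4, -22.3]
wrist_force: [-0.5, 0.2, 0.3]
position: [530.4, -200.9, -21.8]
finger_gap: 63.5
grasp_force: 20.0
position: [532.7, -201.8, 59.3]
finger_gap: 63.1
grasp_force: 20.0
position: [590.1, -170.4, 54.9]
finger_gap: 63.4
grasp_force: 20.0
position: [600.6, -164.7, 55.1]
finger_gap: 63.5
grasp_force: 20.0
t24.9 p [ 600.6 -164.7   55.1] yaw 1.819 shift [-0.159  0.644 -0.075] min rows 4.0 turn -0.02 gap 63.5 F 20.0 wrist [-0.2  0.5 -0.6] tilt [-0.002  0.001]
untilt [-0.008 -0.017 -0.   ]
```

```bash

python3 -m jog '[[-0.032,0.129,0,0,0,0],[-0.032,0.129,0,0,0,0],[-0.032,0.129,0,0,0,0],[-0.032,0.129,0,0,0,0],[-0.031,0.128,0,0,0,0]]' | grep -E "posi|gap|grasp"
python3 -m jog '[[0,0,0,0,0,0],[0,0,-0.035,0,0,0],[0,0,-0.017,0,0,0],[0,0,0,0,0,0],[0,0,0,0,0,0]]' | grep -E "posi|gap|wrist"
python3 -m jog '[[0,0,0,0,0,0],[0,0,0,0,0,0],[0,0,0,0,0,0]]' | grep -E "posi|gap|wrist"
python3 -c "
from h import *
go(553,28.5,32.5,1.817)"
```

```text
position: [552.3, 29.1, 55.8]
finger_gap: 63.4
grasp_force: 20.0
position: [553.6, 27.3, 39.9]
wrist_force: [0.7, -0.7, -1.9]
finger_gap: 63.3
position: [553.9, 28.2, 40.6]
wrist_force: [-1.1, 0.2, -0.7]
finger_gap: 63.3
t26.2 p [553.9  28.2  40.6] yaw 1.815 shift [-0.003  0.001 -0.027] min rows 0.2 turn 0.01 gap 63.3 F 20.0 wrist [-1.1  0.2 -0.7] tilt [-0.     0.001]
```

```bash

python3 -m jog '[[-0.003,0,-0.014,0,0,0],[0,0,-0.012,0,0,0],[0,0,0,0,0,0],[0,0,0,0,0,0]]' | grep -E "posi|gap|wrist"
python3 -m jog '[[0,0,0,0,0,0],[0,0,0,0,0,0],[0,0,0,0,0,0],[0,0,0,0,0,0],[0,0,0.1,0,0,0]]' 1 | grep -E "posi|gap|wrist"
python3 -m jog '[[0,0,0.15,0,0,0],[0,0.06,0.13,0,0,0],[0.032,0.148,0,0,0,0.9],[0.032,0.148,0,0,0,0.9],[0.032,0.148,0,0,0,0.9]]' | grep -E "posi|gap|wrist"
python3 -m jog '[[0.032,0.148,0,0,0,0.9],[0.032,0.148,0,0,0,0.9],[0.032,0.148,0,0,0,0.9],[0.032,0.1,0,0,0,0.9],[0,0,0,0,0,0.9]]' | grep -E "posi|gap|wrist"
python3 - <<'E'
from h import *
for c in("top","scene"):
    im,d=read_camera(c);W=cloud(c,d);save("a4"+c,im)
    x,e,k=fit(W,coaster,(553,28,54,0),36,(56,75));print(c,x.round(1)[:3],e.round(2),k)
    for n in("coaster1","rod","bar"):
        for r in regions_of(n,c):
            w=W[r["region"]];print(n,round(r["score"],2),np.nanmedian(w,0).round(0),int(r["region"].sum()))
    x,e,k=fit(W,bar,(620,339,0,1.19),110,(6,20));print("bar",x.round(3),e.round(2),k)
    x,e,k=fit(W,rod,(585,-305,0,2.4),130,(5,20));print("rod",x.round(3),e.round(2),k)
go(621,339,-20,2.76);tilt()
cv2.imwrite("pics/a4.png",cv2.resize(np.hstack([cv2.imread("pics/a4top.png")[150:370,100:480],cv2.imread("pics/a4scene.png")[150:370,180:560]]),None,fx=1.05,fy=1.05))
E
```

```text
position: [552.6, 28.4, 32.4]
wrist_force: [0.2, 0.0, -0.2]
finger_gap: 63.5
position: [550.1, 28.2, 60.0]
wrist_force: [-0.3, -0.3, -0.4]
finger_gap: 91.9
position: [582.1, 181.1, 147.4]
wrist_force: [1.1, -0.5, 1.0]
finger_gap: 92.1
position: [620.5, 347.0, 146.3]
wrist_force: [0.2, -0.1, -0.3]
finger_gap: 92.1
top [552.3  31.   54.3] 1.79 308
coaster1 0.62 [551.  30.  66.] 316
rod 0.57 [ 556. -282.   10.] 150
bar 0.48 [602. 297.  12.] 171
bar [604.993 294.796   0.995   0.96 ] 2.76 206
rod [ 602.928 -331.174    2.531    2.278] 30.66 333
scene [552.2  25.9  55.6] 0.81 241
coaster1 0.73 [552.  31.  67.] 234
rod 0.5 [ 582. -307.   12.] 69
bar 0.6 [627. 345.  11.] 628
bar [6.22307e+02 3.37752e+02 3.09000e-01 1.18700e+00] 1.09 566
rod [ 595.553 -324.767    2.785    2.291] 4.83 245
t28.6 p [620.1 342.  146.8] yaw 2.677 shift [ 0.003 -0.01  -0.556] min rows 3.3 turn 0.69 gap 91.8 F 0.0 wrist [-0.4 -0.1 -0.4] tilt [-0.001 -0.   ]
untilt [ 0.    -0.007  0.   ]
```

View pics/a4.png

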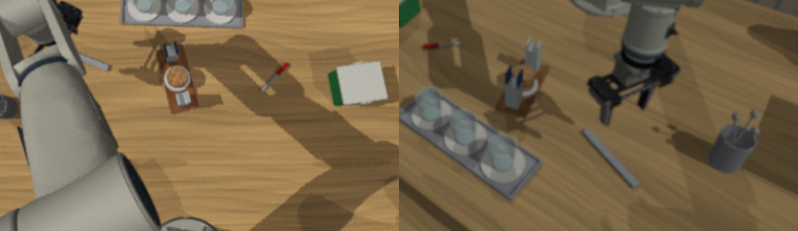

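The stack now holds all four coasters, at left (177,76). No other coasters are in sight, and the rod (275,77) and bar (93,60) are still where they were. Next is the bar.

```bash

python3 -m jog '[[0.004,-0.009,-0.1,0,0,0.69],[0,0,-0.14,0,0,0],[0,0,-0.14,0,0,0],[0,0,-0.12,0,0,0],[0,0,0,0,0,0]]' 0.7 40 | grep -E "posi|gap|wrist"
python3 -m jog '[[0,0,-0.03,0,0,0],[0,0,0,0,0,0],[0,0,0,0,0,0]]' | grep -E "posi|gap|wrist"
python3 -c "
from h import *
go(621.3,339.2,-22,2.759);tilt()"
```

```text
position: [617.6, 337.5, -8.4]
wrist_force: [-0.3, 0.2, -0.2]
finger_gap: 64.4
position: [622.5, 340.6, -10.4]
wrist_force: [0.7, 0.6, -0.9]
finger_gap: 64.3
t29.4 p [622.5 340.6 -10.4] yaw 2.762 shift [-0.004 -0.005 -0.039] min rows 0.2 turn -0.03 gap 64.3 F 0.0 wrist [ 0.7  0.6 -0.9] tilt [0.002 0.001]
untilt [-0.01   0.013  0.   ]
```

```bash

python3 -m jog '[[-0.003,-0.004,-0.038,0,0,0],[0,0,0,0,0,0],[0,0,0,0,0,0]]' | grep -E "posi|wrist"
python3 -m jog '[[0,0,0,0,0,0],[0,0,0,0,0,0],[0,0,0,0,0,0],[0,0,0,0,0,0],[0,0,0,0,0,0]]' 0 50 | grep -E "posi|gap|grasp"
python3 -m jog '[[0,0,0,0,0,0],[0,0,0,0,0,0],[0,0,0,0,0,0],[0,0,0,0,0,0],[0,0,0,0,0,0]]' | grep -E "posi|gap|grasp"
python3 -m jog '[[0,0,0.05,0,0,0],[0,0,0.1,0,0,0],[0,0,0.05,0,0,0],[0,0,0,0,0,0],[0,0,0,0,0,0]]' | grep -E "posi|gap|grasp|wrist"
python3 - <<'E'
from h import *
go(0,0,0,2.759)
for c in("scene","top"):
    im,d=read_camera(c);s=sense();W=cloud(c,d);p=np.array(s["position"]);R=np.array(s["eef_rot"]);tilt()
    x,e,k=fit(W,bar,(p[0],p[1],p[2]+22,1.188),105,(p[2]+21,p[2]+36));print("bar",x.round(3),e.round(2),k,"tool",((x[:3]-p)@R).round(1))
E
```

```text
position: [620.2, 338.7, -23.8]
wrist_force: [0.4, -0.5, -0.5]
position: [620.3, 338.8, -23.8]
finger_gap: 26.4
grasp_force: 0.0
position: [620.4, 338.9, -23.8]
finger_gap: 19.6
grasp_force: 50.0
position: [620.3, 338.8, 36.4]
wrist_force: [-0.6, -0.6, -1.1]
finger_gap: 19.9
grasp_force: 50.0
t31.1 p [620.3 338.8  36.4] yaw 2.762 shift [-2.068 -1.129 -0.121] min rows 14.2 turn -0.03 gap 19.9 F 50.0 wrist [-0.6 -0.6 -1.1] tilt [-0.001  0.   ]
untilt [ 0.004 -0.015  0.   ]
bar [623.103 337.925  58.642   1.247] 0.68 193 tool [ -0.7  -3.3 -23.1]
untilt [ 0.007 -0.021  0.   ]
bar [618.182 341.277  57.139   1.203] 0.54 50 tool [ -2.2   2.3 -22.1]
```

```bash

python3 -m jog '[[0,0,0.1,0,0,0],[0,0,0.12,0,0,0],[0,0,0.08,0,0,0],[-0.02,-0.1,0,0,0,-0.8],[-0.023,-0.104,0,0,0,-0.8]]' | grep -E "posi|gap|grasp"
python3 -m jog '[[-0.023,-0.104,0,0,0,-0.8],[-0.023,-0.104,0,0,0,-0.8],[-0.023,-0.104,0,0,0,-0.8],[-0.023,-0.104,0,0,0,-0.8],[-0.023,-0.104,0,0,0,-0.8]]' | grep -E "posi|gap|grasp"
python3 -m jog '[[-0.023,-0.104,0,0,0,-0.8],[-0.023,-0.104,0,0,0,-0.8],[-0.023,-0.1,0,0,0,-0.66],[0,0,0,0,0,0],[0,0,0,0,0,0]]' | grep -E "posi|gap|grasp"
python3 -m jog '[[0,0,0,0,0,0],[0,0,0,0,0,0],[0,0,0,0,0,0],[0,0,0,0,0,0],[0,0,0,0,0,0]]' | grep -E "posi|gap|grasp"
python3 - <<'E'
from h import *
go(551.4,28.5,77,1.817)
for c in("scene","top"):
    im,d=read_camera(c);s=sense();W=cloud(c,d);p=np.array(s["position"]);R=np.array(s["eef_rot"]);tilt();save("b1"+c,im)
    x,e,k=fit(W,bar,(p[0],p[1],p[2]+22,.246),105,(p[2]+21,p[2]+36));print("bar",x.round(3),e.round(2),k,"tool",((x[:3]-p)@R).round(1))
    x,e,k=fit(W,rack,(552.5,28.5,0,.246),130,(69,137));print("rack",x.round(3),e.round(2),k)
E
```

```text
position: [607.2, 277.6, 125.9]
finger_gap: 19.4
grasp_force: 50.0
position: [571.7, 120.3, 125.0]
finger_gap: 19.4
grasp_force: 50.0
position: [551.8, 28.9, 125.5]
finger_gap: 19.2
grasp_force: 50.0
position: [552.3, 29.6, 126.2]
finger_gap: 19.1
grasp_force: 50.0
t33.2 p [552.3  29.6 126.2] yaw 1.820 shift [-0.003 -0.004 -0.164] min rows 1.0 turn -0.02 gap 19.1 F 50.0 wrist [ 0.3 -0.7 -1.6] tilt [-0.001  0.001]
untilt [-0.006 -0.004 -0.   ]
bar [5.51828e+02 2.75020e+01 1.49495e+02 2.46000e-01] 0.51 113 tool [  0.9  -1.8 -23.3]
rack [5.52657e+02 2.62320e+01 1.88500e+00 2.46000e-01] 0.74 471
untilt [-0.006 -0.004 -0.   ]
bar [5.87269e+02 3.71890e+01 1.48356e+02 2.30000e-01] 0.85 53 tool [-35.8  -1.1 -22.1]
rack [ 6.09217e+02 -2.75400e+00  0.00000e+00 -3.92000e-01] 1.43 8
```

```bash

python3 -m jog '[[0,-0.003,-0.04,0,0,0],[0,0,-0.04,0,0,0],[0,0,-0.02,0,0,0],[0,0,0,0,0,0],[0,0,0,0,0,0]]' | grep -E "posi|gap|wrist"
python3 -m jog '[[0,0,-0.02,0,0,0],[0,0,-0.02,0,0,0],[0,0,0,0,0,0],[0,0,0,0,0,0],[0,0,0,0,0,0]]' | grep -E "posi|gap|wrist"
python3 - <<'E'
from h import *
go(552.5,28.4,74.5,1.817)
im,d=read_camera("scene");W=cloud("scene",d);save("b2",im)
p=np.array(sense()["position"])
x,e,k=fit(W,bar,(p[0],p[1],p[2]+22,.246),105,(p[2]+25,p[2]+34));print("bar",x.round(3),e.round(2),k)
cv2.imwrite("pics/b2c.png",cv2.resize(cv2.imread("pics/b2.png")[160:280,240:360],None,fx=5,fy=5,interpolation=3))
E
```

```text
position: [552.1, 28.3, 95.9]
wrist_force: [0.2, -0.1, -2.5]
finger_gap: 19.5
position: [552.3, 28.4, 84.3]
wrist_force: [-0.1, -0.3, -1.6]
finger_gap: 19.4
t34.4 p [552.3  28.4  84.3] yaw 1.819 shift [ 0.001  0.    -0.033] min rows 0.2 turn -0.02 gap 19.4 F 50.0 wrist [-0.1 -0.3 -1.6] tilt [-0.     0.001]
bar [5.51496e+02 2.93990e+01 1.05657e+02 2.20000e-01] 3.93 102
```

View pics/b2c.png

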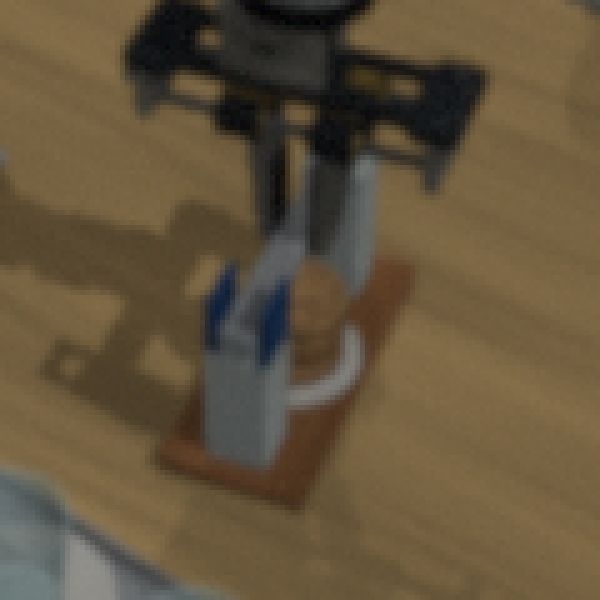

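The bar hangs between the blue cheeks at about (248,300), above the stack and in line with the saddles. I'll lower it until it seats.

```bash

python3 -m jog '[[0,0,-0.012,0,0,0],[0,0,-0.012,0,0,0],[0,0,0,0,0,0],[0,0,0,0,0,0]]' | grep -E "posi|gap|wrist"
python3 -m jog '[[0,0,-0.005,0,0,0],[0,0,0,0,0,0],[0,0,0,0,0,0]]' | grep -E "posi|gap|wrist"
python3 -m jog '[[0,0,-0.004,0,0,0],[0,0,0,0,0,0],[0,0,0,0,0,0]]' | grep -E "posi|gap|wrist"
```

```text
position: [552.1, 28.3, 76.8]
wrist_force: [-0.6, -0.6, -2.8]
finger_gap: 19.5
position: [552.2, 28.3, 75.5]
wrist_force: [0.5, -0.5, -2.4]
finger_gap: 19.1
position: [552.2, 28.4, 74.3]
wrist_force: [0.7, 0.1, -1.9]
finger_gap: 19.4
```

```bash

for i in 1; do
python3 -m jog '[[0,0,-0.003,0,0,0],[0,0,0,0,0,0],[0,0,0,0,0,0]]' | grep -E "posi|wrist"
python3 -m jog '[[0,0,-0.003,0,0,0],[0,0,0,0,0,0],[0,0,0,0,0,0]]' | grep -E "posi|wrist"; done
```

```text
position: [552.3, 28.4, 74.1]
wrist_force: [-2.0, -0.0, 7.0]
position: [552.3, 28.4, 74.1]
wrist_force: [-6.3, 0.3, 15.0]
```

```bash

python3 -m jog '[[0,0,0.005,0,0,0],[0,0,0,0,0,0]]' | grep -E "posi|wrist"
python3 -m jog '[[0,0,0,0,0,0],[0,0,0,0,0,0],[0,0,0,0,0,0],[0,0,0,0,0,0],[0,0,0,0,0,0]]' 0.6 20 | grep -E "posi|gap|wrist"
python3 -m jog '[[0,0,0.05,0,0,0],[0,0,0.1,0,0,0],[0,0,0.12,0,0,0],[0,-0.1,0,0,0,-0.6],[0,-0.14,0,0,0,-0.9]]' | grep -E "posi|gap|wrist"
python3 -m jog '[[0,-0.15,0,0,0,-0.9],[0,-0.15,0,0,0,-0.9],[0,-0.15,0,0,0,-0.9],[0,-0.1,0,0,0,-0.9],[0,0,0,0,0,0]]' | grep -E "posi|gap|wrist"
python3 - <<'E'
from h import *
for c in("scene","top"):
    im,d=read_camera(c);W=cloud(c,d);save("b3"+c,im);np.save("b3"+c,W)
    x,e,k=fit(W,bar,(552,28.5,98,.246),105,(100,113));print("bar",x.round(3),e.round(2),k)
    x,e,k=fit(W,lambda P:np.minimum(rack(P),box(P,(0,0,104),(190,20,12))),(552.5,28.5,0,.246),130,(5,140));print("rack",x.round(3),e.round(2),k)
    for r in regions_of("rod",c):
        w=W[r["region"]];print("rod",round(r["score"],2),np.nanmedian(w,0).round(0),int(r["region"].sum()))
    g=(im[...,0]>1.8*im[...,1].astype(float))&(im[...,0]>90)&(W[...,1]<-200)&(W[...,2]<30);print("red",g.sum(),np.nanmean(W[g],0).round(1))
    P=W.reshape(-1,3);P=P[(P[:,2]>6)&(P[:,2]<20)&(abs(P[:,0]-560)<90)&(abs(P[:,1]+290)<80)];print(len(P))
    m=np.median(P,0);u=np.linalg.svd(P[:,:2]-P[:,:2].mean(0),full_matrices=0)[2][0];t=(P[:,:2]-P[:,:2].mean(0))@u;print(P.mean(0).round(1),u.round(3),np.percentile(t,[1,99]).round(1))
go(552,-200,150)
a=cv2.resize(cv2.imread("pics/b3scene.png")[170:270,240:360],None,fx=4,fy=4,interpolation=3);b=cv2.resize(cv2.imread("pics/b3top.png")[180:280,220:300],None,fx=4,fy=4,interpolation=3)
cv2.imwrite("pics/b3.png",np.hstack([a,b]))
E
```

```text
position: [552.5, 28.4, 74.3]
wrist_force: [0.2, -1.0, -1.9]
position: [552.3, 28.4, 74.0]
wrist_force: [-0.1, 0.4, 0.4]
finger_gap: 54.8
position: [553.3, -43.2, 156.5]
wrist_force: [0.5, -0.1, 0.3]
finger_gap: 55.0
position: [552.1, -212.2, 155.0]
wrist_force: [0.3, 0.6, -0.4]
finger_gap: 55.2
bar [5.5189e+02 2.6683e+01 9.9382e+01 2.4200e-01] 1.03 362
rack [5.52253e+02 2.62570e+01 1.51000e+00 2.47000e-01] 1.03 2025
red 46 [ 587.5 -311.    13.8]
147
[ 566.1 -291.1   11.7] [ 0.769 -0.64 ] [-74.8  54. ]
bar [5.52073e+02 2.88650e+01 9.77310e+01 2.45000e-01] 1.27 350
rack [ 5.53198e+02  2.92520e+01 -2.22000e-01  2.46000e-01] 1.95 1793
rod 0.5 [551.  40.  66.] 159
red 18 [ 139.  -672.8   20. ]
26
[ 547.  -278.9    9.6] [-0.359  0.933] [-74.7  18.9]
t37.9 p [ 552.1 -207.7  154.9] yaw 1.209 shift [-0.     0.026 -0.016] min rows 0.2 turn 0.00 gap 55.2 F 0.0 wrist [ 0.1 -0.6 -0.3] tilt [-0.     0.001]
```

View pics/b3.png

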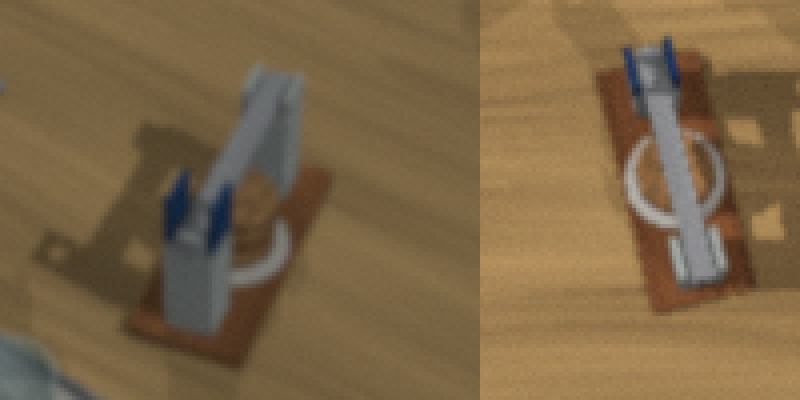

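```bash

python3 - <<'E'
from h import *
for c,x,y in(("scene",552.25,26.26),("top",553.2,29.25)):
    W=np.load("b3"+c+".npy").reshape(-1,3);W=W[~np.isnan(W[:,0])];a=.246
    q=W-[x,y,0];X=q[:,0]*np.cos(a)+q[:,1]*np.sin(a);Y=-q[:,0]*np.sin(a)+q[:,1]*np.cos(a)
    for lo in list(range(-110,-60,6))+list(range(50,110,6)):
        m=(abs(Y)<7)&(X>=lo)&(X<lo+6)&(W[:,2]>60);
        if m.sum(): print(c,lo,m.sum(),np.median(W[m,2]).round(1),end="; ")
    print()
E
```

```text
scene -98 2 110.7; scene -92 6 111.9; scene -86 3 112.3; scene -80 10 112.1; scene -74 3 110.9; scene -68 7 112.9; scene -62 18 75.2; scene 50 6 112.1; scene 56 7 110.9; scene 62 3 111.0; scene 68 8 113.1; scene 74 6 111.5; scene 80 10 111.0; scene 86 27 85.3; scene 92 35 94.9; 
top -98 7 108.8; top -92 9 111.0; top -86 7 109.7; top -80 8 110.4; top -74 9 110.2; top -68 9 109.5; top -62 8 110.2; top 50 9 111.6; top 56 8 110.7; top 62 9 110.0; top 68 7 108.2; top 74 8 110.3; top 80 8 109.7; top 86 7 113.0; top 92 4 108.3;
```

```bash

python3 - <<'E'
from h import *
def an(c,im,W,tag):
    k=(W[...,2]>4)&(W[...,2]<22)&(abs(W[...,0]-560)<100)&(W[...,1]<-225)&(W[...,1]>-400)
    f=im.astype(float);red=(f[...,0]>1.8*f[...,1])&(f[...,0]>70)&(abs(W[...,0]-560)<100)&(W[...,1]<-225)&(W[...,1]>-400)
    P=W[k];print(tag,c,k.sum(),red.sum(),"red mean",W[red].mean(0).round(1),"x/y range",P.min(0).round(0),P.max(0).round(0))
    h=W[red].mean(0)
    for yw in(2.2,2.45):
        X=np.where(k[...,None],W,np.nan)
        x,e,n=fit(X,rod,(h[0],h[1],0,yw),140,(5,20));print("   fit",x.round(3),e.round(2),n)
for c in("top","scene"):
    an(c,cv2.imread(f"pics/{c}0.png")[...,::-1],np.load(c+"W.npy"),"0")
an("scene",cv2.imread("pics/b3scene.png")[...,::-1],np.load("b3scene.npy"),"b3")
E
```

```text
0 top 409 63 red mean [ 586.6 -311.4   13.1] x/y range [ 461. -400.    4.] [ 659. -225.   21.]
   fit [ 586.36  -314.534    1.32     2.418] 4.56 259
   fit [ 586.336 -314.585    1.275    2.418] 4.61 259
0 scene 337 66 red mean [ 589.1 -311.9   11.7] x/y range [ 460. -400.    4.] [ 660. -225.   21.]
   fit [ 593.215 -320.236    3.578    2.318] 2.58 210
   fit [ 593.209 -320.228    3.578    2.318] 2.58 210
b3 scene 328 64 red mean [ 589.2 -312.    11.7] x/y range [ 460. -400.    4.] [ 660. -226.   19.]
   fit [ 593.717 -322.595    2.409    2.401] 2.61 206
   fit [ 593.713 -322.592    2.41     2.401] 2.61 206
```

```bash
cat >> h.py <<'E'
def plane(c,uv,z):
    k=get_calibration(c);T=np.array(k["world_from_camera"])
    p=cv2.undistortPoints(np.array(uv,float).reshape(-1,1,2),np.array(k["intrinsics"]),np.array(k["distortion"])).reshape(-1,2)
    r=np.c_[p,np.ones(len(p))]@T[:3,:3].T
    return (T[:3,3]+r*((z-T[2,3])/r[:,2])[:,None])[:,:2]
E
python3 - <<'E'
from h import *
v,u=np.mgrid[0:420,0:560]
for c,n in(("top","top0"),("scene","scene0"),("top","a4top"),("scene","a4scene")):
    im=cv2.imread(f"pics/{n}.png");f=im[...,::-1].astype(float)
    A=plane(c,np.stack([u,v],-1).reshape(-1,2),9).reshape(420,560,2)
    reg=(np.hypot(A[...,0]-570,A[...,1]+293)<75)&(np.hypot(A[...,0]-531,A[...,1]+201)>45)
    red=reg&(f[...,0]>1.7*f[...,1])&(f[...,0]>60)
    st=reg&(f.max(-1)-f.min(-1)<.22*f.max(-1))&(f.max(-1)>60)
    nn,lab,stt,_=cv2.connectedComponentsWithStats(st.astype(np.uint8));
    st=lab==1+np.argmax(stt[1:,4])
    a,b=A[red].mean(0),A[st].mean(0);w=b-a
    t=(A[red|st]-a)@(w/np.linalg.norm(w));s=(A[red|st]-a)@np.array([-w[1],w[0]])/np.linalg.norm(w)
    print(n,red.sum(),st.sum(),a.round(1),b.round(1),"dist",np.linalg.norm(w).round(1),"yaw",np.arctan2(w[1],w[0]).round(3),"ext",np.percentile(t,[1,99]).round(0),s.std().round(1))
E
```

```text
top0 66 59 [ 586.9 -312.5] [ 541.9 -268.8] dist 62.7 yaw 2.369 ext [-24.  97.] 3.8
scene0 69 61 [ 587.  -313.9] [ 542.6 -270.4] dist 62.2 yaw 2.366 ext [-23.  96.] 5.9
a4top 62 57 [ 587.7 -312.6] [ 541.1 -268.2] dist 64.3 yaw 2.38 ext [-23.  98.] 3.6
a4scene 74 57 [ 586.9 -314.6] [ 543.3 -270.7] dist 61.8 yaw 2.354 ext [-22.  96.] 6.3
```

```bash

python3 -m jog '[[0.039,-0.116,0,0,0,-0.86],[0.039,-0.116,0,0,0,-0.86],[0.039,-0.116,-0.05,0,0,-0.86],[0,0,-0.15,0,0,-0.86],[0,0,-0.15,0,0,0]]' 0.6 30 | grep -E "posi|gap|wrist"
python3 -m jog '[[0,0,-0.14,0,0,0],[0,0,-0.05,0,0,0],[0,0,0,0,0,0],[0,0,0,0,0,0]]' | grep -E "posi|gap|wrist"
python3 -c "
from h import *
go(587,-312.7,-22.5,.796);tilt()"
```

```text
position: [588.8, -313.0, 49.8]
wrist_force: [0.0, 1.2, -0.1]
finger_gap: 55.3
position: [588.6, -312.9, -5.4]
wrist_force: [-0.3, -0.3, 0.5]
finger_gap: 55.4
t38.8 p [ 588.6 -312.9   -5.4] yaw 0.796 shift [-0.005  0.001 -0.057] min rows 0.3 turn 0.00 gap 55.4 F 0.0 wrist [-0.3 -0.3  0.5] tilt [0.002 0.   ]
untilt [-0.     0.015  0.   ]
```

```bash

python3 -m jog '[[-0.003,0.001,-0.057,0,0,0],[0,0,0,0,0,0],[0,0,0,0,0,0]]' | grep -E "posi|wrist"
python3 -m jog '[[0,0,0,0,0,0],[0,0,0,0,0,0],[0,0,0,0,0,0],[0,0,0,0,0,0],[0,0,0,0,0,0]]' 0 40 | grep -E "posi|gap|grasp"
python3 -m jog '[[0,0,0,0,0,0],[0,0,0,0,0,0],[0,0,0.1,0,0,0],[0,0,0.15,0,0,0],[0,0,0.135,0,0,0]]' | grep -E "posi|gap|grasp"
python3 -m jog '[[0.05,0.13,0,0,0,-0.92],[0.05,0.13,0,0,0,-0.92],[0.05,0.13,0,0,0,-0.92],[0.05,0.13,0,0,0,-0.92],[0.045,0.13,0,0,0,-0.92]]' | grep -E "posi|gap|grasp"
python3 -m jog '[[0,0,0,0,0,0],[0,0,0,0,0,0],[0,0,0,0,0,0],[0,0,0,0,0,0]]' | grep -E "posi|gap|grasp"
python3 - <<'E'
from h import *
go(661.6,-97.4,93,.246);tilt()
s=sense();p=np.array(s["position"]);R=np.array(s["eef_rot"])
for c in("top","scene"):
    im,d=read_camera(c);save("r1"+c,im);W=cloud(c,d);q=(W-p)
    k=get_calibration(c);T=np.linalg.inv(np.array(k["world_from_camera"]))
    n=np.array([-.2435,.97,0])
    pr=cv2.projectPoints(np.array([p+n*t+[0,0,29] for t in(0,60,105)]),cv2.Rodrigues(T[:3,:3])[0],T[:3,3],np.array(k["intrinsics"]),np.array(k["distortion"]))[0][:,0];print(c,pr.round(1).tolist())
    x0,y0=np.round(pr[2]).astype(int)-[50,60]
    b=cv2.resize(im[y0:y0+120,x0:x0+100,::-1],None,fx=4,fy=4,interpolation=3)
    for a in pr: cv2.circle(b,tuple(int(v) for v in(a-[x0,y0]+.5)*4),2,(0,255,0),-1)
    cv2.imwrite("pics/r1_"+c+".png",b)
cv2.imwrite("pics/r1.png",np.hstack([cv2.imread("pics/r1_top.png"),cv2.imread("pics/r1_scene.png")]))
E
```

```text
position: [586.6, -312.8, -23.6]
wrist_force: [-0.2, -0.1, 0.2]
position: [586.4, -312.8, -24.0]
finger_gap: 17.0
grasp_force: 0.3
position: [586.0, -312.5, 92.4]
finger_gap: 13.9
grasp_force: 40.0
position: [660.3, -116.1, 91.4]
finger_gap: 13.3
grasp_force: 40.0
position: [659.5, -119.0, 91.3]
finger_gap: 13.5
grasp_force: 40.0
t41.0 p [ 659.5 -119.    91.3] yaw 0.242 shift [0.007 0.072 0.006] min rows 0.4 turn 0.03 gap 13.5 F 40.0 wrist [ 0.3 -0.6 -0.1] tilt [0. 0.]
untilt [-0.003  0.003  0.   ]
top [[315.2, 186.5], [296.9, 190.9], [283.1, 194.2]]
scene [[236.1, 204.8], [255.0, 210.3], [269.4, 214.5]]
```

View pics/r1.png

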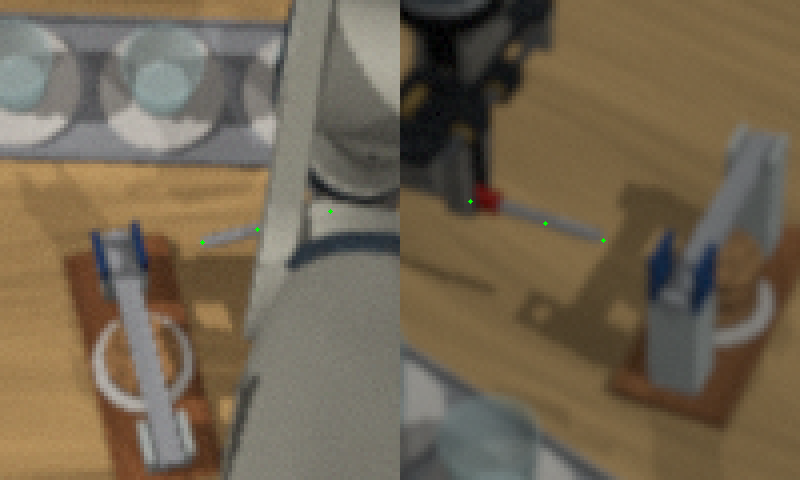

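```bash

python3 -m jog '[[0.024,0.006,0,0,0,0.03],[-0.016,0.065,0,0,0,0],[-0.012,0.048,0,0,0,0],[0,0,0,0,0,0],[0,0,0,0,0,0]]' | grep -E "posi|gap|wrist"
python3 - <<'E'
from h import *
s=sense();p=np.array(s["position"]);d=p[:2]-[552.5,28.8];a=.246
print("rack x",d@[np.cos(a),np.sin(a)],"y",d@[-np.sin(a),np.cos(a)]);go(0,0,91,.246)
im,dd=read_camera("scene");im2,_=read_camera("top")
cv2.imwrite("pics/r2.png",np.hstack([cv2.resize(im[170:270,220:320,::-1],None,fx=4,fy=4,interpolation=3),cv2.resize(im2[165:265,230:330,::-1],None,fx=4,fy=4,interpolation=3)]))
E
```

```text
position: [658.6, -81.2, 91.5]
wrist_force: [-0.5, 0.1, -0.0]
finger_gap: 13.5
rack x 76.12222443247568 y -132.5586558891212
t41.6 p [658.6 -81.2  91.5] yaw 0.248 shift [-2.195e+00  2.710e-01 -2.000e-03] min rows 13.3 turn -0.01 gap 13.5 F 40.0 wrist [-0.5  0.1 -0. ] tilt [0.001 0.   ]
```

View pics/r2.png

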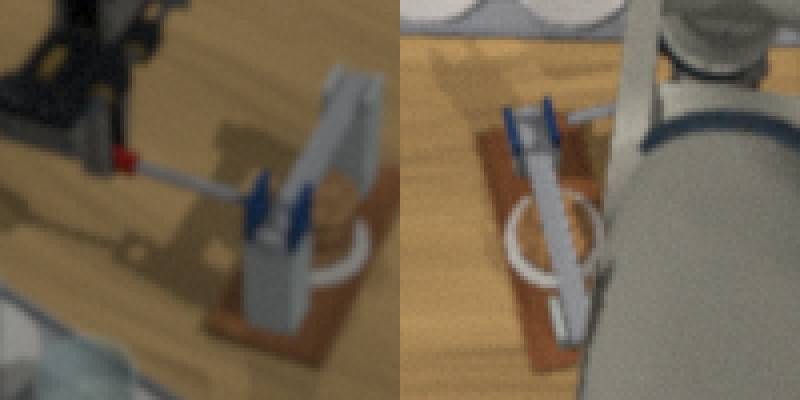

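The rod lines up with the eyelet in both views, with its tip just short of the near blue cheek at left (242,195) and right (570,120). I'll push it in stages and watch the force.

```bash

python3 -m jog '[[-0.009,0.023,0,0,0,0],[-0.006,0.024,0,0,0,0],[0,0,0,0,0,0]]' | grep -E "posi|wrist"
python3 -m jog '[[-0.006,0.024,0,0,0,0],[-0.006,0.024,0,0,0,0],[0,0,0,0,0,0]]' | grep -E "posi|wrist"
python3 -m jog '[[-0.006,0.024,0,0,0,0],[-0.006,0.024,0,0,0,0],[0,0,0,0,0,0]]' | grep -E "posi|wrist"
python3 - <<'E'
from h import *
s=sense();p=np.array(s["position"]);d=p[:2]-[552.5,28.8];a=.246
print("rack x",d@[np.cos(a),np.sin(a)],"y",d@[-np.sin(a),np.cos(a)]);go(0,0,91,.246)
E
```

```text
position: [653.8, -67.1, 91.4]
wrist_force: [0.1, 0.3, -1.6]
position: [650.3, -52.5, 91.4]
wrist_force: [-0.1, -0.1, -0.3]
position: [646.7, -38.1, 91.4]
wrist_force: [-0.4, 0.0, -0.4]
rack x 75.07864006278419 y -87.85261618561594
t42.6 p [646.7 -38.1  91.4] yaw 0.247 shift [-2.156e+00  1.270e-01 -1.000e-03] min rows 13.0 turn -0.01 gap 13.5 F 40.0 wrist [-0.4  0.  -0.4] tilt [0.    0.001]
```

```bash

python3 -m jog '[[-0.006,0.024,0,0,0,0],[-0.006,0.024,0,0,0,0],[0,0,0,0,0,0]]' | grep -E "posi|wrist"
python3 -m jog '[[-0.006,0.024,0,0,0,0],[-0.006,0.024,0,0,0,0],[-0.006,0.024,0,0,0,0],[0,0,0,0,0,0]]' | grep -E "posi|wrist"
python3 -m jog '[[-0.002,0.006,0,0,0,0],[0,0,0,0,0,0],[0,0,0,0,0,0]]' | grep -E "posi|wrist|gap"
python3 -m jog '[[-0.001,0.005,0,0,0,0],[0,0,0,0,0,0],[0,0,0,0,0,0]]' | grep -E "posi|wrist|gap"
python3 -m jog '[[-0.001,0.004,0,0,0,0],[0,0,0,0,0,0],[0,0,0,0,0,0]]' | grep -E "posi|wrist|gap"
python3 - <<'E'
from h import *
s=sense();p=np.array(s["position"]);d=p[:2]-[552.5,28.8];a=.246
print("rack x",d@[np.cos(a),np.sin(a)],"y",d@[-np.sin(a),np.cos(a)]);go(0,0,91,.246)
E
```

```text
position: [643.1, -23.8, 91.4]
wrist_force: [0.4, 0.5, -1.5]
position: [637.7, -2.1, 91.4]
wrist_force: [-0.3, -0.8, -1.2]
position: [637.5, -1.5, 91.4]
wrist_force: [0.1, 0.4, -0.4]
finger_gap: 13.6
position: [637.1, 0.1, 91.4]
wrist_force: [0.5, -0.1, -1.0]
finger_gap: 13.4
position: [636.8, 1.4, 91.4]
wrist_force: [0.2, 0.6, -1.3]
finger_gap: 14.0
rack x 75.09989703961449 y -47.11103766902678
t44.2 p [636.8   1.4  91.4] yaw 0.246 shift [-2.123e+00 -5.000e-03 -1.000e-03] min rows 12.7 turn -0.00 gap 14.0 F 40.0 wrist [ 0.2  0.6 -1.3] tilt [0.001 0.001]
```

```bash

python3 -m jog '[[-0.001,0.004,0,0,0,0],[0,0,0,0,0,0],[0,0,0,0,0,0]]' | grep -E "posi|wrist"
python3 -m jog '[[-0.001,0.004,0,0,0,0],[0,0,0,0,0,0],[0,0,0,0,0,0]]' | grep -E "posi|wrist"
python3 -m jog '[[-0.001,0.003,0,0,0,0],[0,0,0,0,0,0],[0,0,0,0,0,0]]' | grep -E "posi|wrist"
```

```text
position: [636.5, 2.6, 91.4]
wrist_force: [-0.6, -0.2, -1.0]
position: [636.2, 3.8, 91.4]
wrist_force: [0.3, 0.8, 0.2]
position: [636.0, 4.5, 91.5]
wrist_force: [-0.4, -1.1, -1.1]
```

```bash

python3 -m jog '[[-0.001,0.003,0,0,0,0],[0,0,0,0,0,0],[0,0,0,0,0,0]]' | grep -E "posi|wrist"
```

```text
position: [635.9, 5.1, 91.5]
wrist_force: [1.4, -4.7, -0.8]
```

```bash

python3 -m jog '[[0,-0.001,-0.01,0,0,0],[0,0,0,0,0,0],[0,0,0,0,0,0]]' | grep -E "posi|wrist"
python3 -m jog '[[0,0,-0.004,0,0,0],[0,0,0,0,0,0],[0,0,0,0,0,0]]' | grep -E "posi|wrist"
python3 -m jog '[[0,0,-0.002,0,0,0],[0,0,0,0,0,0],[0,0,0,0,0,0]]' | grep -E "posi|wrist"
```

```text
position: [635.7, 4.8, 88.0]
wrist_force: [2.6, -4.7, -3.5]
position: [636.0, 4.7, 87.3]
wrist_force: [1.5, -5.5, 0.0]
position: [636.0, 4.7, 87.0]
wrist_force: [1.1, -6.4, 3.4]
```

```bash

python3 -m jog '[[0,0,0,0,0,0],[0,0,0,0,0,0],[0,0,0,0,0,0],[0,0,0,0,0,0],[0,0,0,0,0,0]]' 0.5 | grep -E "posi|wrist|gap"
python3 -m jog '[[0,0,0.03,0,0,0],[0,0,0.1,0,0,0],[0,0,0.15,0,0,0],[0,-0.1,0.05,0,0,0],[0,-0.14,0,0,0,0]]' | grep -E "posi|wrist"
python3 -m jog '[[0,-0.14,0,0,0,0],[0,-0.14,0,0,0,0],[0,-0.14,0,0,0,0],[0,0,0,0,0,0],[0,0,0,0,0,0]]' | grep -E "posi|wrist"
python3 - <<'E'
from h import *
im,d=read_camera("scene");im2,d2=read_camera("top")
cv2.imwrite("pics/f1.png",np.hstack([cv2.resize(im[165:265,220:320,::-1],None,fx=4,fy=4,interpolation=3),cv2.resize(im2[165:265,230:330,::-1],None,fx=4,fy=4,interpolation=3)]))
for c,D in(("scene",d),("top",d2)):
    W=cloud(c,D)
    x,e,k=fit(W,bar,(552,28.5,98,.246),105,(100,113));print("bar",x.round(3),e.round(2),k)
    f=(im if c=="scene" else im2).astype(float);r=(f[...,0]>1.8*f[...,1])&(f[...,0]>60)&(np.hypot(W[...,0]-636,W[...,1]-5)<60);w=W[r]
    q=w[:,:2]-([552.3,26.3] if c=="scene" else [553.2,29.2]);a=.246
    print("handle",r.sum(),w.mean(0).round(1),"rack x",(q@[np.cos(a),np.sin(a)]).mean().round(1),"y",np.percentile(q@[-np.sin(a),np.cos(a)],[2,50,98]).round(1))
E
```

```text
position: [635.5, 5.5, 86.5]
wrist_force: [0.2, 0.6, -0.3]
finger_gap: 45.5
position: [638.0, -66.1, 190.1]
wrist_force: [0.5, -0.7, -0.7]
position: [635.5, -193.5, 186.0]
wrist_force: [0.6, 0.7, -0.1]
bar [5.51873e+02 2.61770e+01 9.91360e+01 2.42000e-01] 1.07 343
handle 74 [638.8   0.9 122.8] rack x 77.7 y [-64.6 -45.6 -27.8]
bar [5.52786e+02 2.87420e+01 9.78560e+01 2.38000e-01] 1.29 331
handle 79 [635.6   5.4 115.6] rack x 74.1 y [-67.4 -41.9 -21.3]
```

View pics/f1.png

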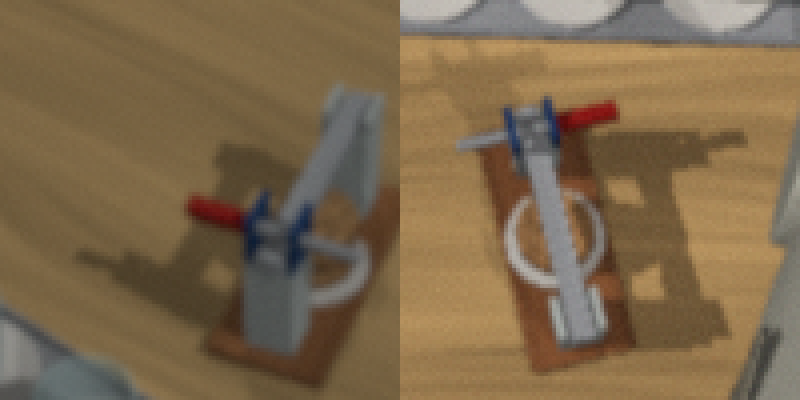

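The rod runs through both eyelets: in the top view the tip shows at (460,145) and the red handle (590,115) sits against the cheek. The bar lies centred over the stack, so I'm handing in.

```bash
python3 -c "
from plant import *
print(finish_job())"
```

```text
the job is handed in; nothing more can be done
None
```

The job is handed in at about 46 s of the 210 s: all four coasters present are stacked on the plate, each within about 2–3 mm of centre, the bar is seated in both saddles and centred to about 1 mm, and the rod is through both eyelets with its handle against the cheek; I have not seen the verdict.

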